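# Load the roller mill

### The job

Get the roller mill running: first clear whatever has been left lying on its rollers into the grey tray, then lay every sample jar that stands on the bench on its side on the rollers, lengthways between the two rollers of a lane and not sticking out past their ends (two jars fit end to end in a lane), and only when all the jars are lying there push the mill's switch lever fully over, away from you. Leave the beaker, the wash bottle and the wooden case where they are.

Things in the scene. Friction and masses are not known exactly. Their poses are not given: they have to be found in the camera images.
- mill: Fixed bench roller mill, blue base 250 mm (x) by 336 (y), origin at the centre of its underside, x away from the robot. Four fixed ringed rollers along y, 30 mm diameter, 300 long, tops 60 mm up, at x = -81, -33, 33 and 81 mm: two lanes of two. White end plates at y = +-160, 16 thick, 60 high. Switch box, 120 by 55 by 40 high, at the -y end.
- lane_near (a point): Middle of the lane nearer the robot, 82 mm above the bench: where the axis of a jar lying in the lane runs. Axes as the mill's: y along the rollers, x across them.
- lane_far (a point): The same for the farther lane, 114 mm on in the mill's x.
- switch (a joint): Switch lever of the mill: a black lever that leans towards the robot at 0 (off) and swings in the mill's x direction about an axis along the mill's y, to 1.0 rad (fully over, on). A light push (a few N) moves it and it stays where it is left. Starts near 0.
- switch_tip (a point): Tip of the switch lever, about 70 mm from its pivot, which lies in the mill's -y end box at x = 0, y = -195 mm of the mill.
- jar1: Closed white plastic sample jar with a black screw cap, 112 mm tall, 0.3 kg: body 58 mm diameter and 88 mm long, then the cap, 52 mm diameter and 24 mm long. Stands upright on the bench at the start. Origin: centre of its underside; its z axis runs along the jar towards the cap. May be absent. All jars are alike.
- jar2: Closed white plastic sample jar with a black screw cap, 112 mm tall, 0.3 kg: body 58 mm diameter and 88 mm long, then the cap, 52 mm diameter and 24 mm long. Stands upright on the bench at the start. Origin: centre of its underside; its z axis runs along the jar towards the cap. May be absent. All jars are alike.
- jar3: Closed white plastic sample jar with a black screw cap, 112 mm tall, 0.3 kg: body 58 mm diameter and 88 mm long, then the cap, 52 mm diameter and 24 mm long. Stands upright on the bench at the start. Origin: centre of its underside; its z axis runs along the jar towards the cap. May be absent. All jars are alike.
- jar4: Closed white plastic sample jar with a black screw cap, 112 mm tall, 0.3 kg: body 58 mm diameter and 88 mm long, then the cap, 52 mm diameter and 24 mm long. Stands upright on the bench at the start. Origin: centre of its underside; its z axis runs along the jar towards the cap. May be absent. All jars are alike.
- jar1_mid (a point): Point on the axis of jar1 at mid-length, 56 mm from either end; axes as the jar's.
- jar2_mid (a point): Point on the axis of jar2 at mid-length, 56 mm from either end; axes as the jar's.
- jar3_mid (a point): Point on the axis of jar3 at mid-length, 56 mm from either end; axes as the jar's.
- jar4_mid (a point): Point on the axis of jar4 at mid-length, 56 mm from either end; axes as the jar's.
- spanner: Flat steel jar spanner, 150 mm long (x), lying flat: middle part 90 mm long, 26 mm wide (y), 18 mm thick; each end 40 mm wide. 0.25 kg. At the start it lies across the rollers of one lane. Origin: centre of its underside, z up.
- carton: Small closed cardboard carton, 110 mm (x) by 50 mm (y) by 45 mm high, 0.12 kg. At the start it lies across the rollers of one lane. Origin: centre of its underside.
- tray: Open grey plastic tray, fixed, 240 mm (x) by 180 mm (y), 45 mm high, walls and floor 4 mm. Origin: centre of its underside.
- beaker: Glass beaker, 72 mm diameter, 95 mm high, beyond the mill; leave alone. Origin: centre of underside.
- wash_bottle: White wash bottle, 68 mm diameter, 170 mm high, beyond the mill; leave alone. Origin: centre of underside.
- weight_case: Closed dark wooden case, 70 by 110 by 45 mm, beyond the mill; leave alone. Origin: centre of underside.

How it is judged:
On the way, in this order (a step that is already met when the one before it is completed fails the run):
1. what lay on the rollers is in the grey tray (x of spanner in the frame of tray between -0.115 and 0.115 m and y of spanner in the frame of tray between -0.085 and 0.085 m and z of spanner in the frame of tray between -0.005 and 0.035 m and x of carton in the frame of tray between -0.115 and 0.115 m and y of carton in the frame of tray between -0.085 and 0.085 m and z of carton in the frame of tray between -0.005 and 0.035 m), for 0.2 s.
2. every jar lies on its side on the rollers, along a lane (((x of jar1_mid in the frame of lane_near between -0.01 and 0.01 m and y of jar1_mid in the frame of lane_near between -0.1 and 0.1 m and z of jar1_mid in the frame of lane_near between -0.008 and 0.008 m and angle between the z axis of jar1_mid and the y axis of lane_near, either way round below 0.12 rad) or (x of jar1_mid in the frame of lane_far between -0.01 and 0.01 m and y of jar1_mid in the frame of lane_far between -0.1 and 0.1 m and z of jar1_mid in the frame of lane_far between -0.008 and 0.008 m and angle between the z axis of jar1_mid and the y axis of lane_far, either way round below 0.12 rad)) and ((x of jar2_mid in the frame of lane_near between -0.01 and 0.01 m and y of jar2_mid in the frame of lane_near between -0.1 and 0.1 m and z of jar2_mid in the frame of lane_near between -0.008 and 0.008 m and angle between the z axis of jar2_mid and the y axis of lane_near, either way round below 0.12 rad) or (x of jar2_mid in the frame of lane_far between -0.01 and 0.01 m and y of jar2_mid in the frame of lane_far between -0.1 and 0.1 m and z of jar2_mid in the frame of lane_far between -0.008 and 0.008 m and angle between the z axis of jar2_mid and the y axis of lane_far, either way round below 0.12 rad)) and ((x of jar3_mid in the frame of lane_near between -0.01 and 0.01 m and y of jar3_mid in the frame of lane_near between -0.1 and 0.1 m and z of jar3_mid in the frame of lane_near between -0.008 and 0.008 m and angle between the z axis of jar3_mid and the y axis of lane_near, either way round below 0.12 rad) or (x of jar3_mid in the frame of lane_far between -0.01 and 0.01 m and y of jar3_mid in the frame of lane_far between -0.1 and 0.1 m and z of jar3_mid in the frame of lane_far between -0.008 and 0.008 m and angle between the z axis of jar3_mid and the y axis of lane_far, either way round below 0.12 rad)) and ((x of jar4_mid in the frame of lane_near between -0.01 and 0.01 m and y of jar4_mid in the frame of lane_near between -0.1 and 0.1 m and z of jar4_mid in the frame of lane_near between -0.008 and 0.008 m and angle between the z axis of jar4_mid and the y axis of lane_near, either way round below 0.12 rad) or (x of jar4_mid in the frame of lane_far between -0.01 and 0.01 m and y of jar4_mid in the frame of lane_far between -0.1 and 0.1 m and z of jar4_mid in the frame of lane_far between -0.008 and 0.008 m and angle between the z axis of jar4_mid and the y axis of lane_far, either way round below 0.12 rad))), for 0.2 s.
3. the switch lever is pushed fully over (value of joint switch above 0.85 rad), for 0.2 s.
At the end, for the whole second after the job is handed in: Spanner and carton lie in the tray; every jar rests along a lane: axis within 10 mm sideways, 8 mm in height and 0.12 rad of the lane's line, mid-length within 100 mm of the lane's middle, cap either way; the lever is past 0.85 rad (all of step 1 and all of step 2 and value of joint switch above 0.85 rad and linear speed of each of jar1, jar2, jar3, jar4, spanner, carton below 0.02 m/s); the robot touches nothing.
It fails at once if the beaker is disturbed (moved more than 30 mm) (distance of beaker from where it was at the start of the episode above 0.03 m).
It fails at once if the wash bottle is disturbed (moved more than 30 mm) (distance of wash_bottle from where it was at the start of the episode above 0.03 m).
It fails at once if the weight case is disturbed (moved more than 30 mm) (distance of weight_case from where it was at the start of the episode above 0.03 m).
Of jar1, jar2, jar3, jar4 only 2 to 4 are there at a start; the rules pass over those that are not, and their reading is None.
At some moment in a run one of spanner, carton may be knocked a few centimetres aside while the robot is not near it.
Once in a run the grip may slacken for a moment while it holds something.
It also fails if it takes over 208 s, if anything falls off the work surface, if the arm or the gripper's body presses on something with over 40 N, if the wrist force passes 120 N, or if a joint passes its speed limit or range.

### The arm

A 6-joint arm with a two-finger parallel gripper is mounted at the origin on the work surface. World frame = base frame: x ahead of the robot, y to its left, z up, the work surface at z = 0. Lengths are in m, angles in rad, forces in N, time in s.
With the tool pointing down it reaches from about 0.225 to 0.875 m from the base axis. Payload 3.4 kg.
Tool frame: the origin (TCP) lies at the very end of the fingers, on their centre line; the grasp point (between the pads) lies manip.grip_point_offset behind it (manip.grip_point_offset is the distance from the TCP to the grasp point, in m); z points along the fingers, y is the line along which they close (so a half turn about z gives the same grasp; the last joint's range is limited). The gripper opens to 85 mm and grips with 20 to 120 N. Pads are 22 mm wide; open, the fingers measure 114 mm over their backs; the gripper's body (76 mm by 85 mm) begins 54 mm behind the grasp point. The pads swing forward as they close: fully open they stand 13 mm farther back than shut.
Start: joints at [-1.24, 0.276, 1.505, -0, 1.361, -0.121], TCP at [0.251, -0.517, 0.231] pointing down, gripper open.
Joint ranges: [-2.89, 2.89], [-0.75, 2.08], [0.22, 2.7], [-1.18, 4.32], [0.11, 2.71], [-2.7, 2.7]. Speed limits (rad/s): [2.57, 2.57, 3.14, 3.14, 3.14, 3.14].

### API

Orientations are given as a unit quaternion [w, x, y, z].
In Python, from rig import manip gives the robot as it stands.
- The arm moves only by the shell command python3 -m pendant 'ROWS' [FORCE]. ROWS is JSON, a list of rows, each an object of numbers: "jaw": the opening, from -1 (shut) to 1 (fully open); "tx", "ty", "tz": the shift along the world's x, y, z in cm; "ax", "ay", "az": the turn, a rotation vector about the world's x, y, z in degrees. In form: [{"jaw": .., "tx": .., "ty": .., "tz": .., "ax": .., "ay": .., "az": ..}, ...]. A call has 1 to 10 rows; each row is the pose to reach, as a shift and turn from the pose commanded when the call began; what a row does not reach only later rows make up. A row lasts 1/8 s, in which the tool goes at most 62.5 mm and 10.7 degrees, less where a joint would pass 70% of its speed; a pose out of reach is approached as far as the arm can. A call with a gripper value outside its range is refused whole. The fingers move at their own pace and stop on an object; FORCE is the grip in N (left out, the last holds). Time passes only in rows, so rows that repeat a pose let the fingers close. It gives the time, the measured TCP pose, the force, the opening and the grip force at its end, in the units of the state.
- manip.get_state(): the state, without advancing time (a new reading comes with each control period).
- manip.get_image(name): name is "scene" or "top" or "wrist"; returns a dict with "pixels" (400x640x3 uint8, blue, green, red), "depth" (400x640 float32, m along the optical axis (not along the pixel's ray), 0 where there is no reading), "fx", "fy", "cx", "cy" (pixels), "D" ([k1, k2, p1, p2, k3] as OpenCV has them; the pictures are not rectified), "pose" (4x4, takes a point from camera to world coordinates). Camera axes: x right, y down, z forward; pixel columns grow to the right and rows downward; lengths in m; the calibration is good to about 2 mm. A picture is of the moment at which its call begins.
- manip.sign_off(): hands the job in; it is judged then, once.
The state is a dict: "clock": time; "qpos": joint angles; "qd": joint speeds; "effort": joint torques, N m; "position": TCP position; "ee_rot": TCP orientation; "contact_force": force on the tool from outside, world axes, zero at the start; "moment": the same for the moment, N m; "width": finger opening in m; "gripper_force": force on a finger pad.
Only numpy, scipy, OpenCV 4.12 (cv2) and the standard library are available. Lean on these libraries where they do the work, as an engineer would, in place of code of your own. Each camera call takes 0.05 s, during which the arm holds its last target. There are 200 camera calls.

## Working session

There is one attempt and no reset: what is moved stays moved. The work goes in short steps, Python scripts to look and compute and a shell command to move; the robot and the scene stay as the last step left them, time stands still between calls to the robot, and variables do not carry over. Pictures are saved under pics/ and viewed, at most 14 in all, crops included, and the job is handed in when it is done.

```bash
ls; mkdir -p pics; cat > h.py <<'E'
import numpy as np, cv2
from rig import manip
def snap(n, save=None):
    im=manip.get_image(n); 
    if save: cv2.imwrite('pics/'+save+'.png',im['pixels'])
    return im
def K(im): return np.array([[im['fx'],0,im['cx']],[0,im['fy'],im['cy']],[0,0,1.]])
def rays(im,px):
    u=cv2.undistortPoints(np.array(px,float).reshape(-1,1,2),K(im),np.array(im['D'],float)).reshape(-1,2)
    P=np.array(im['pose']); d=np.c_[u,np.ones(len(u))]@P[:3,:3].T
    return P[:3,3],d
def plane(im,px,z):
    o,d=rays(im,px); return o+d*((z-o[2])/d[:,2])[:,None]
def bydepth(im,px):
    o,d=rays(im,px); z=np.array([im['depth'][int(v),int(u)] for u,v in px]); return o+d*z[:,None]
def cloud(im):
    v,u=np.mgrid[0:400,0:640]; o,d=rays(im,np.c_[u.ravel(),v.ravel()])
    X=(o+d*im['depth'].reshape(-1,1)).reshape(400,640,3); X[im['depth']==0]=np.nan; return X
def st():
    s=manip.get_state(); print({k:np.round(s[k],3).tolist() for k in ('clock','qpos','position','ee_rot','contact_force','width','gripper_force')})
E
python3 - <<'E'
from h import *
st(); print(manip.grip_point_offset)
for n in('scene','top'):
    im=snap(n,n+'0'); print(n,np.round(im['pose'],3).tolist(),im['fx'],im['D'])
E
```

```text
pics
{'clock': 0.0, 'qpos': [-1.24, 0.277, 1.506, -0.0, 1.361, -0.121], 'position': [0.251, -0.517, 0.23], 'ee_rot': [-0.001, 0.975, 0.224, -0.0], 'contact_force': [0.104, 0.667, -0.189], 'width': 0.085, 'gripper_force': 0.0}
0.0187
scene [[0.539, 0.484, -0.69, 1.497], [0.842, -0.288, 0.456, -0.591], [0.022, -0.826, -0.563, 0.827], [0.0, 0.0, 0.0, 1.0]] 443.1285843247304 [0.0147205 0.        0.        0.        0.       ]
top [[-0.027, -0.989, 0.145, 0.435], [-1.0, 0.027, -0.006, -0.013], [0.002, -0.145, -0.989, 1.235], [0.0, 0.0, 0.0, 1.0]] 412.4918896985834 [-0.10180314  0.          0.          0.          0.        ]
```

View pics/top0.png

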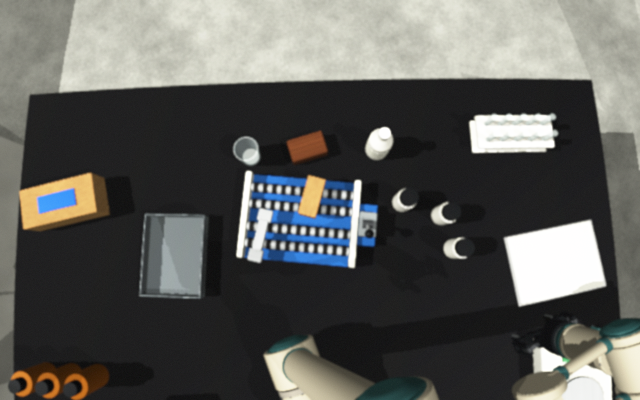

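View pics/scene0.png

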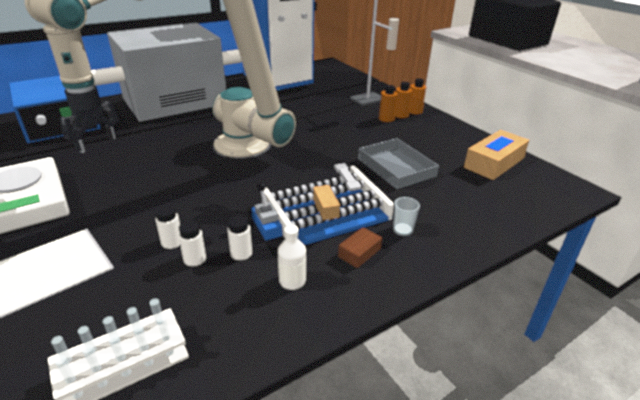

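Top view: tray at (173,255), mill around (300,220) with the spanner at (259,236) on the near lane and the carton at (313,196) on the far lane. The switch is at (369,228), and three jars stand at (403,198), (445,213) and (458,247). The scene view agrees: three jars at (168,230), (192,245), (240,240).

```bash
cat >> h.py <<'E'
def rect(X,m):
    p=X[m]; p=p[~np.isnan(p).any(1)]
    c,s,a=cv2.minAreaRect(p[:,:2].astype(np.float32)); return np.round(c,4),np.round(s,3),round(a,1),np.round(np.percentile(p[:,2],[5,50,95]),4),len(p)
def biggest(m,n=1):
    k,l,s,c=cv2.connectedComponentsWithStats(m.astype(np.uint8)); o=np.argsort(-s[1:,4])[:n]+1; return [l==i for i in o]
E
python3 - <<'E'
from h import *
im=snap('top'); X=cloud(im); b=im['pixels'].astype(int); hsv=cv2.cvtColor(im['pixels'],cv2.COLOR_BGR2HSV)
def box(u0,v0,u1,v1):
    m=np.zeros((400,640),bool); m[v0:v1,u0:u1]=1; return m
z=X[...,2]
white=(hsv[...,1]<40)&(hsv[...,2]>170)
for n,bx in dict(plL=(232,165,256,268),plR=(345,172,366,275)).items():
    for m in biggest(white&box(*bx)&(z>0.045)): print(n,rect(X,m))
print('blue',rect(X,biggest((hsv[...,0]>100)&(hsv[...,0]<125)&(hsv[...,1]>120)&box(230,160,385,280))[0]))
orange=(hsv[...,0]>8)&(hsv[...,0]<25)&(hsv[...,1]>80)&(hsv[...,2]>120)
print('carton',rect(X,biggest(orange&box(290,170,340,225))[0]))
m=biggest((z>0.066)&(hsv[...,1]<60)&(hsv[...,2]>120)&box(249,200,285,268))[0]; print('spanner',rect(X,m))
for n,bx in dict(j1=(388,180,420,215),j2=(428,198,462,228),j3=(440,232,475,262)).items():
    m=biggest((z>0.1)&(z<.13)&box(*bx))[0]; print(n,rect(X,m))
    m=biggest((z>0.02)&(z<.13)&box(*bx))[0]; print(n,rect(X,m))
print('tray rim',rect(X,biggest((z>0.035)&(z<0.06)&box(130,205,215,305))[0]))
print('switch z',rect(X,biggest((z>0.045)&(z<0.12)&box(358,205,385,250))[0]))
print('bottle etc', [rect(X,biggest((z>0.02)&box(*q))[0]) for q in [(360,122,398,165),(284,128,330,165),(228,130,264,168)]])
E
```

```text
plL (array([0.5718, 0.1954]), array([0.026, 0.247]), 82.7, array([0.0535, 0.0597, 0.0638]), 569)
plR (array([ 0.5347, -0.1237]), array([0.045, 0.246]), 83.5, array([0.0535, 0.0604, 0.0668]), 654)
blue (array([0.4413, 0.0277]), array([0.251, 0.037]), 83.3, array([0.0011, 0.0186, 0.049 ]), 1012)
carton (array([0.6212, 0.0035]), array([0.058, 0.134]), 75.8, array([0.0687, 0.1053, 0.1092]), 742)
spanner (array([0.5083, 0.1514]), array([0.04 , 0.148]), 75.9, array([0.0732, 0.0771, 0.0813]), 593)
j1 (array([ 0.5991, -0.2667]), array([0.051, 0.051]), 61.6, array([0.1079, 0.1124, 0.1165]), 287)
j1 (array([ 0.598 , -0.2649]), array([0.055, 0.054]), 69.7, array([0.0378, 0.1109, 0.116 ]), 440)
j2 (array([ 0.5554, -0.3836]), array([0.053, 0.047]), 88.1, array([0.1064, 0.113 , 0.1161]), 278)
j2 (array([ 0.5549, -0.3817]), array([0.056, 0.051]), 75.9, array([0.0344, 0.1103, 0.1157]), 454)
j3 (array([ 0.4553, -0.4146]), array([0.05, 0.05]), 43.5, array([0.1066, 0.1126, 0.1164]), 291)
j3 (array([ 0.455 , -0.4124]), array([0.054, 0.054]), 50.7, array([0.0301, 0.1098, 0.115 ]), 496)
tray rim (array([0.4567, 0.4143]), array([0.184, 0.242]), 87.0, array([0.0363, 0.0437, 0.0491]), 572)
switch z (array([ 0.5323, -0.1522]), array([0.05 , 0.076]), 84.0, array([0.0606, 0.0663, 0.0789]), 378)
bottle etc [(array([ 0.7621, -0.1952]), array([0.067, 0.062]), 73.4, array([0.0379, 0.1154, 0.172 ]), 628), (array([0.7706, 0.0142]), array([0.072, 0.108]), 16.2, array([0.0354, 0.0451, 0.0493]), 865), (array([0.7538, 0.1883]), array([0.07 , 0.071]), 18.2, array([0.0254, 0.072 , 0.0971]), 439)]
```

```bash
python3 - <<'E'
import cv2
a=cv2.imread('pics/top0.png')[160:290,230:390]; cv2.imwrite('pics/c0.png',cv2.resize(a,None,fx=4.5,fy=4.5,interpolation=cv2.INTER_CUBIC))
E
```

```text
(no output)
```

View pics/c0.png

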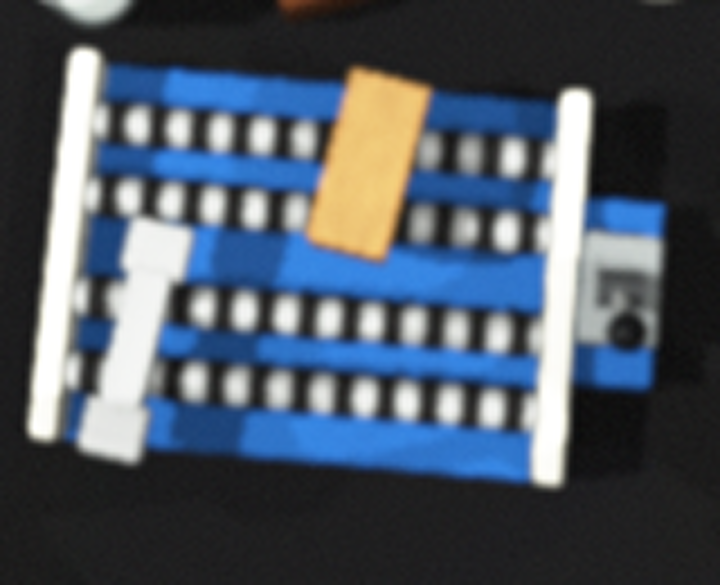

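```bash
python3 -c "
from rig import manip; print([d for d in dir(manip) if d[0]!='_'])"
python3 -m pendant '[{"tz":12},{"tz":12,"tx":5,"ty":8,"az":-8},{"tx":27,"ty":57,"tz":12,"az":-40},{"tx":27,"ty":57,"tz":12,"az":-40},{"tx":27,"ty":57,"tz":12,"az":-40},{"tx":27,"ty":57,"tz":12,"az":-40},{"tx":27,"ty":57,"tz":12,"az":-40},{"tx":27,"ty":57,"tz":12,"az":-40},{"tx":27,"ty":57,"tz":12,"az":-40},{"tx":27,"ty":57,"tz":12,"az":-40}]'
```

```text
['MotionError', 'get_image', 'get_state', 'grip_point_offset', 'sign_off']invalid input at $[0]: expected keys jaw, tx, ty, tz, ax, ay, az
```

```bash
python3 -m pendant '[{"jaw":1,"tx":0,"ty":0,"tz":12,"ax":0,"ay":0,"az":0},{"jaw":1,"tx":0,"ty":0,"tz":12,"ax":0,"ay":0,"az":0},{"jaw":1,"tx":27,"ty":57,"tz":12,"ax":0,"ay":0,"az":-40},{"jaw":1,"tx":27,"ty":57,"tz":12,"ax":0,"ay":0,"az":-40},{"jaw":1,"tx":27,"ty":57,"tz":12,"ax":0,"ay":0,"az":-40},{"jaw":1,"tx":27,"ty":57,"tz":12,"ax":0,"ay":0,"az":-40},{"jaw":1,"tx":27,"ty":57,"tz":12,"ax":0,"ay":0,"az":-40},{"jaw":1,"tx":27,"ty":57,"tz":12,"ax":0,"ay":0,"az":-40},{"jaw":1,"tx":27,"ty":57,"tz":12,"ax":0,"ay":0,"az":-40},{"jaw":1,"tx":27,"ty":57,"tz":12,"ax":0,"ay":0,"az":-40}]'
python3 - <<'E'
from h import *
st()
E
```

```text
clock: 1.4
position: [0.4631, -0.0689, 0.3513]
ee_rot: [0.0, 0.992, -0.123, 0.0]
contact_force: [1.4, -1.4, -0.1]
width: 0.0855
gripper_force: 0.0
{'clock': 1.4, 'qpos': [-0.296, 0.064, 1.481, -0.0, 1.596, 1.521], 'position': [0.463, -0.069, 0.351], 'ee_rot': [0.0, 0.992, -0.123, 0.0], 'contact_force': [1.441, -1.405, -0.078], 'width': 0.085, 'gripper_force': 0.0}
```

```bash
python3 -m pendant '[{"jaw":1,"tx":4,"ty":13,"tz":3,"ax":0,"ay":0,"az":0},{"jaw":1,"tx":4,"ty":13,"tz":3,"ax":0,"ay":0,"az":0},{"jaw":1,"tx":4,"ty":13,"tz":3,"ax":0,"ay":0,"az":0},{"jaw":1,"tx":4,"ty":13,"tz":3,"ax":0,"ay":0,"az":0},{"jaw":1,"tx":4,"ty":13,"tz":3,"ax":0,"ay":0,"az":0}]'
python3 - <<'E'
from h import *
im=snap('wrist','w1'); print(np.round(im['pose'],3).tolist(),im['fx'])
st()
E
```

```text
clock: 2.02
position: [0.5021, 0.0578, 0.3808]
ee_rot: [0.001, 0.992, -0.124, -0.001]
contact_force: [-0.1, -0.5, 0.4]
width: 0.0851
gripper_force: 0.0
[[-0.246, -0.921, -0.302, 0.58], [-0.969, 0.234, 0.075, 0.039], [0.001, 0.311, -0.95, 0.523], [0.0, 0.0, 0.0, 1.0]] 354.72197312469564
{'clock': 2.075, 'qpos': [-0.023, 0.121, 1.346, -0.001, 1.676, 1.796], 'position': [0.502, 0.058, 0.381], 'ee_rot': [0.001, 0.992, -0.124, -0.001], 'contact_force': [0.352, -0.498, 0.5], 'width': 0.085, 'gripper_force': 0.0}
```

View pics/w1.png

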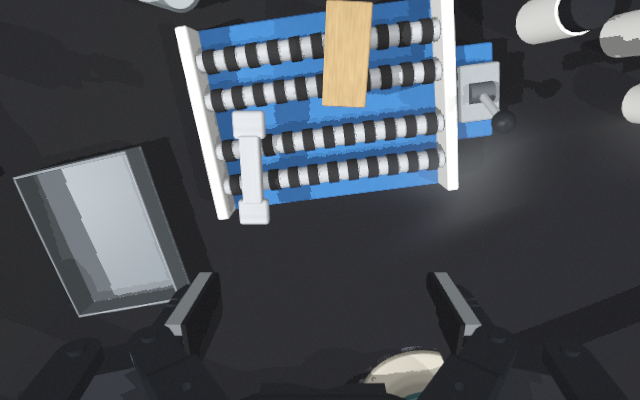

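The wrist view shows the spanner at (250,165), the carton at (347,55) with its far end cut off, plate tops at (178,30)-(225,215) and (450,0)-(452,188), and the lever ball at (503,122).

```bash
python3 - <<'E'
from h import *
w=snap('wrist'); t=snap('top'); Xw=cloud(w); Xt=cloud(t)
def hs(im): return cv2.cvtColor(im['pixels'],cv2.COLOR_BGR2HSV)
def box(u0,v0,u1,v1):
    m=np.zeros((400,640),bool); m[v0:v1,u0:u1]=1; return m
def rl(im,m,z):
    v,u=np.nonzero(m); p=plane(im,np.c_[u,v],z); c,s,a=cv2.minAreaRect(p[:,:2].astype(np.float32)); return np.round(c,4),np.round(s,3),round(a,1)
h=hs(w); z=Xw[...,2]; white=(h[...,1]<50)&(h[...,2]>140)
for n,b in dict(pL=(170,20,235,225),pR=(430,0,462,195)).items():
    m=biggest(white&box(*b)&(z>.052)&(z<.07))[0]; print('w',n,rect(Xw,m))
m=biggest(white&box(230,105,275,228)&(z>.066))[0]; print('w span',rect(Xw,m),rl(w,m,.078))
o=(h[...,0]>8)&(h[...,0]<25)&(h[...,1]>60); m=biggest(o&box(315,0,380,115)&(z>.098))[0]; print('w cart',rect(Xw,m))
ht=hs(t); zt=Xt[...,2]; o=(ht[...,0]>8)&(ht[...,0]<25)&(ht[...,1]>80)
m=biggest(o&box(290,170,340,225)&(zt>.098))[0]; print('t cart',rect(Xt,m),rl(t,m,.105))
m=biggest((h[...,2]<60)&(z>.07)&box(485,100,520,140))[0]; print('w ball',rect(Xw,m)); v,u=np.nonzero(m); cw=(u.mean(),v.mean())
s=snap('scene'); zs=cloud(s)[...,2]
# two-view heights: white spanner centroid
mw=biggest(white&box(230,105,275,228)&(z>.066))[0]; wt=(ht[...,1]<60)&(ht[...,2]>120)
mt=biggest((zt>.066)&wt&box(249,200,285,268))[0]
def tri(a,b):
    (o1,d1),(o2,d2)=a,b; A=np.c_[d1[0],-d2[0]]; k=np.linalg.lstsq(A,o2-o1,rcond=None)[0]; p,q=o1+k[0]*d1[0],o2+k[1]*d2[0]; return np.round((p+q)/2,4),np.linalg.norm(p-q).round(4)
c=lambda m:[(np.nonzero(m)[1].mean(),np.nonzero(m)[0].mean())]
print('tri spanner',tri(rays(w,c(mw)),rays(t,c(mt))))
E
```

```text
w pL (array([0.5711, 0.1953]), array([0.027, 0.25 ]), 83.6, array([0.054 , 0.0594, 0.0612]), 2970)
w pR (array([ 0.529 , -0.1135]), array([0.031, 0.237]), 83.8, array([0.054 , 0.0595, 0.0618]), 3191)
w span (array([0.5076, 0.1522]), array([0.04 , 0.149]), 75.6, array([0.0741, 0.0767, 0.079 ]), 2816) (array([0.5081, 0.1511]), array([0.04 , 0.148]), 75.6)
w cart (array([0.6103, 0.0036]), array([0.05, 0.11]), 73.2, array([0.1035, 0.1049, 0.1064]), 4721)
t cart (array([ 0.5927, -0.0171]), array([0.153, 0.046]), 6.8, array([0.1021, 0.106 , 0.11  ]), 334) (array([ 0.6127, -0.0152]), array([0.114, 0.046]), 7.7)
w ball (array([ 0.5057, -0.1498]), array([0.024, 0.014]), 61.7, array([0.1262, 0.1322, 0.1364]), 132)
tri spanner (array([0.5287, 0.1233, 0.1818]), np.float64(0.0018))
```

```bash
python3 -m pendant '[{"jaw":-0.1,"tx":0.6,"ty":9.4,"tz":-22,"ax":0,"ay":0,"az":0},{"jaw":-0.1,"tx":0.6,"ty":9.4,"tz":-22,"ax":0,"ay":0,"az":0},{"jaw":-0.1,"tx":0.6,"ty":9.4,"tz":-22,"ax":0,"ay":0,"az":0},{"jaw":-0.1,"tx":0.6,"ty":9.4,"tz":-22,"ax":0,"ay":0,"az":0},{"jaw":-0.1,"tx":0.6,"ty":9.4,"tz":-22,"ax":0,"ay":0,"az":0},{"jaw":-0.1,"tx":0.6,"ty":9.4,"tz":-22,"ax":0,"ay":0,"az":0}]' 60
python3 - <<'E'
from h import *
st(); im=snap('wrist','w2')
E
```

```text
clock: 2.98
position: [0.5099, 0.1525, 0.1627]
ee_rot: [0.0, 0.992, -0.123, 0.001]
contact_force: [-0.0, 0.0, 0.1]
width: 0.0384
gripper_force: 0.0
{'clock': 2.975, 'qpos': [0.16, 0.26, 1.707, -0.001, 1.173, 1.978], 'position': [0.51, 0.152, 0.163], 'ee_rot': [0.0, 0.992, -0.123, 0.001], 'contact_force': [-0.028, 0.003, 0.11], 'width': 0.038, 'gripper_force': 0.0}
```

View pics/w2.png

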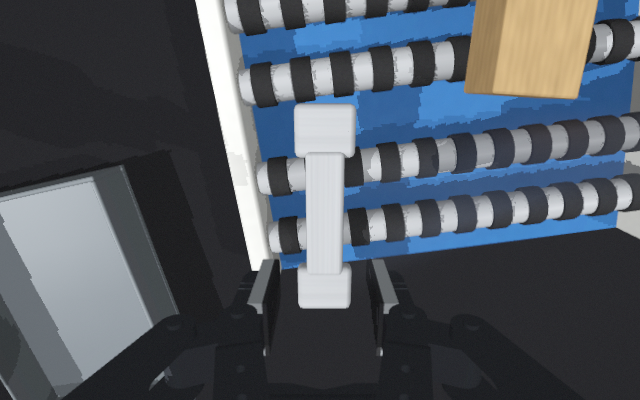

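The spanner runs straight up the picture at u≈324, midway between the fingers (270 and 383), so I can descend.

```bash
python3 -m pendant '[{"jaw":-0.1,"tx":-0.1,"ty":-0.1,"tz":-5,"ax":0,"ay":0,"az":0},{"jaw":-0.1,"tx":-0.1,"ty":-0.1,"tz":-8,"ax":0,"ay":0,"az":0},{"jaw":-0.1,"tx":-0.1,"ty":-0.1,"tz":-9.7,"ax":0,"ay":0,"az":0},{"jaw":-0.1,"tx":-0.1,"ty":-0.1,"tz":-9.7,"ax":0,"ay":0,"az":0},{"jaw":-1,"tx":-0.1,"ty":-0.1,"tz":-9.7,"ax":0,"ay":0,"az":0},{"jaw":-1,"tx":-0.1,"ty":-0.1,"tz":-9.7,"ax":0,"ay":0,"az":0},{"jaw":-1,"tx":-0.1,"ty":-0.1,"tz":-9.7,"ax":0,"ay":0,"az":0}]' 60
python3 -m pendant '[{"jaw":-1,"tx":0,"ty":0,"tz":0,"ax":0,"ay":0,"az":0},{"jaw":-1,"tx":0,"ty":0,"tz":3,"ax":0,"ay":0,"az":0},{"jaw":-1,"tx":0,"ty":0,"tz":6,"ax":0,"ay":0,"az":0},{"jaw":-1,"tx":0,"ty":0,"tz":9,"ax":0,"ay":0,"az":0},{"jaw":-1,"tx":0,"ty":0,"tz":9,"ax":0,"ay":0,"az":0}]'
```

```text
clock: 3.9
position: [0.5096, 0.1522, 0.0665]
ee_rot: [-0.0, 0.992, -0.123, 0.002]
contact_force: [0.8, -0.2, 7.1]
width: 0.0245
gripper_force: 60.5
clock: 4.53
position: [0.5094, 0.1525, 0.1567]
ee_rot: [-0.001, 0.992, -0.123, 0.003]
contact_force: [-0.1, 0.3, -2.9]
width: 0.0247
gripper_force: 59.6
```

```bash
python3 -m pendant '[{"jaw":-1,"tx":-5,"ty":30.6,"tz":0,"ax":0,"ay":0,"az":11},{"jaw":-1,"tx":-5,"ty":30.6,"tz":0,"ax":0,"ay":0,"az":11},{"jaw":-1,"tx":-5,"ty":30.6,"tz":0,"ax":0,"ay":0,"az":11},{"jaw":-1,"tx":-5,"ty":30.6,"tz":0,"ax":0,"ay":0,"az":11},{"jaw":-1,"tx":-5,"ty":30.6,"tz":0,"ax":0,"ay":0,"az":11},{"jaw":-1,"tx":-5,"ty":30.6,"tz":0,"ax":0,"ay":0,"az":11},{"jaw":-1,"tx":-5,"ty":30.6,"tz":-5,"ax":0,"ay":0,"az":11},{"jaw":-1,"tx":-5,"ty":30.6,"tz":-5,"ax":0,"ay":0,"az":11}]'
python3 - <<'E'
from h import *
st()
w=snap('wrist','w3');X=cloud(w); z=X[...,2]
E
```

```text
clock: 5.52
position: [0.4541, 0.4546, 0.099]
ee_rot: [0.004, 1.0, -0.027, -0.005]
contact_force: [-0.5, -1.5, -2.4]
width: 0.0241
gripper_force: 60.0
{'clock': 5.525, 'qpos': [0.678, 0.475, 1.534, -0.001, 1.146, 2.303], 'position': [0.454, 0.455, 0.099], 'ee_rot': [0.004, 1.0, -0.027, -0.005], 'contact_force': [-0.465, -1.535, -2.351], 'width': 0.024, 'gripper_force': 60.003}
```

View pics/w3.png

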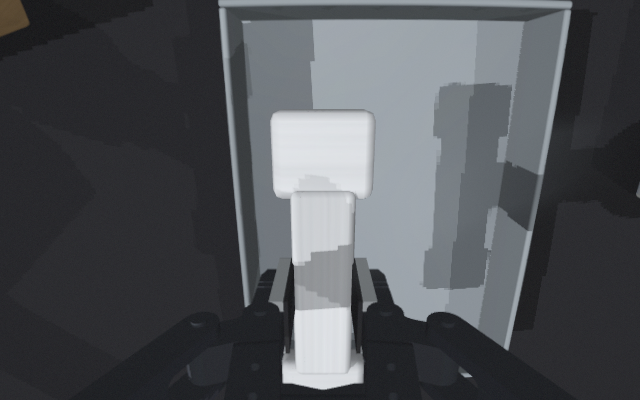

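The spanner (272-373 wide end) hangs well inside the tray walls (u 235 and 535), so I lower it and release.

```bash
python3 -m pendant '[{"jaw":-1,"tx":0.2,"ty":-0.1,"tz":-5,"ax":0,"ay":0,"az":0},{"jaw":-1,"tx":0.2,"ty":-0.1,"tz":-8,"ax":0,"ay":0,"az":0},{"jaw":-1,"tx":0.2,"ty":-0.1,"tz":-8.3,"ax":0,"ay":0,"az":0},{"jaw":-1,"tx":0.2,"ty":-0.1,"tz":-8.3,"ax":0,"ay":0,"az":0},{"jaw":-0.2,"tx":0.2,"ty":-0.1,"tz":-8.3,"ax":0,"ay":0,"az":0},{"jaw":-0.2,"tx":0.2,"ty":-0.1,"tz":-8.3,"ax":0,"ay":0,"az":0},{"jaw":-0.2,"tx":0.2,"ty":-0.1,"tz":-3,"ax":0,"ay":0,"az":0},{"jaw":-0.2,"tx":0.2,"ty":-0.1,"tz":3,"ax":0,"ay":0,"az":0},{"jaw":0.8,"tx":0.2,"ty":-0.1,"tz":9,"ax":0,"ay":0,"az":0},{"jaw":0.8,"tx":0.2,"ty":-0.1,"tz":15,"ax":0,"ay":0,"az":0}]'
python3 - <<'E'
from h import *
st()
w=snap('wrist');X=cloud(w); z=X[...,2]; h=cv2.cvtColor(w['pixels'],cv2.COLOR_BGR2HSV)
print(rect(X,biggest((h[...,1]<40)&(h[...,2]>150)&(z>.017)&(z<.035)&(X[...,1]>.3))[0]))
E
```

```text
clock: 6.82
position: [0.4596, 0.4572, 0.2577]
ee_rot: [-0.001, 1.0, -0.027, 0.001]
contact_force: [1.6, 1.1, -0.9]
width: 0.069
gripper_force: 0.0
{'clock': 6.825, 'qpos': [0.676, 0.375, 1.293, -0.0, 1.472, 2.301], 'position': [0.46, 0.457, 0.258], 'ee_rot': [-0.001, 1.0, -0.027, 0.001], 'contact_force': [1.579, 1.082, -0.92], 'width': 0.069, 'gripper_force': 0.0}
(array([0.4601, 0.4586]), array([0.039, 0.148]), 86.7, array([0.0186, 0.0208, 0.0229]), 3866)
```

```bash
python3 -m pendant '[{"jaw":0.8,"tx":10,"ty":-45.4,"tz":5,"ax":0,"ay":0,"az":-14},{"jaw":0.8,"tx":10,"ty":-45.4,"tz":5,"ax":0,"ay":0,"az":-14},{"jaw":0.8,"tx":10,"ty":-45.4,"tz":5,"ax":0,"ay":0,"az":-14},{"jaw":0.8,"tx":10,"ty":-45.4,"tz":5,"ax":0,"ay":0,"az":-14},{"jaw":0.8,"tx":10,"ty":-45.4,"tz":5,"ax":0,"ay":0,"az":-14},{"jaw":0.8,"tx":10,"ty":-45.4,"tz":5,"ax":0,"ay":0,"az":-14},{"jaw":0.8,"tx":10,"ty":-45.4,"tz":5,"ax":0,"ay":0,"az":-14},{"jaw":0.8,"tx":10,"ty":-45.4,"tz":5,"ax":0,"ay":0,"az":-14},{"jaw":0.8,"tx":10,"ty":-45.4,"tz":5,"ax":0,"ay":0,"az":-14},{"jaw":0.8,"tx":10,"ty":-45.4,"tz":5,"ax":0,"ay":0,"az":-14}]'
python3 - <<'E'
from h import *
st()
w=snap('wrist','w4');X=cloud(w); z=X[...,2]; h=cv2.cvtColor(w['pixels'],cv2.COLOR_BGR2HSV)
m=biggest((h[...,0]>8)&(h[...,0]<25)&(h[...,1]>60)&(z>.098))[0]; print(rect(X,m),np.nonzero(m)[0].min())
# mill plates and rollers
wh=(h[...,1]<50)&(h[...,2]>120)&(z>.052)&(z<.066)
for m in biggest(wh,4): print(rect(X,m))
E
```

```text
clock: 8.12
position: [0.5593, 0.004, 0.3046]
ee_rot: [-0.0, 0.989, -0.149, 0.0]
contact_force: [-0.2, 1.2, -0.1]
width: 0.0769
gripper_force: 0.0
{'clock': 8.125, 'qpos': [-0.118, 0.22, 1.403, 0.001, 1.519, 1.751], 'position': [0.559, 0.004, 0.305], 'ee_rot': [-0.0, 0.989, -0.149, 0.0], 'contact_force': [-0.241, 1.18, -0.092], 'width': 0.077, 'gripper_force': 0.0}
(array([0.61 , 0.004]), array([0.05 , 0.109]), 73.4, array([0.1037, 0.105 , 0.1062]), 6075) 65
(array([ 0.5329, -0.1375]), array([0.079, 0.248]), 83.1, array([0.0549, 0.0601, 0.0655]), 5888)
(array([0.5739, 0.1945]), array([0.027, 0.245]), 83.5, array([0.0538, 0.0594, 0.061 ]), 3474)
(array([ 0.6011, -0.2498]), array([0.025, 0.057]), 85.6, array([0.0528, 0.0593, 0.0653]), 412)
(array([0.74  , 0.1653]), array([0.013, 0.051]), 60.5, array([0.0527, 0.0593, 0.0651]), 293)
```

View pics/w4.png

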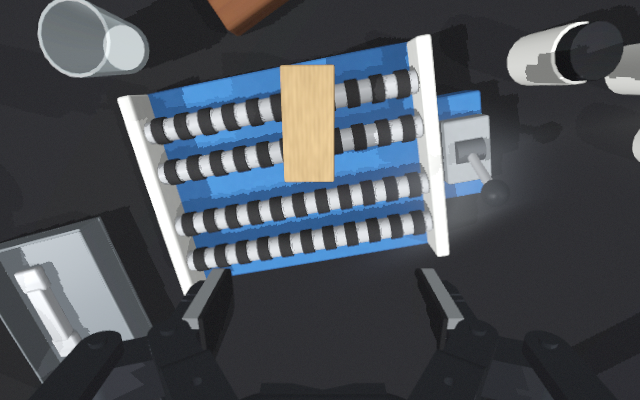

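```bash
python3 - <<'E'
from h import *
# plate top edges picked in w4 : use same pose calib
w=snap('wrist')
p=plane(w,[(119,98),(134,95),(183,294),(199,290),(415,40),(431,36),(435,256),(448,254)],.06)[:,:2]
L0,L1=(p[0]+p[1])/2,(p[2]+p[3])/2; R0,R1=(p[4]+p[5])/2,(p[6]+p[7])/2
print(np.round(p,4).tolist()); print('ctr',(L0+L1+R0+R1)/4,'yaws',[np.degrees(np.arctan2(*(a-b)[::-1])) for a,b in((L0,L1),(R0,R1))],np.degrees(np.arctan2(*((L0+L1)-(R0+R1))*[-1,1])), np.linalg.norm(L0+L1-R0-R1)/2)
E
python3 -m pendant '[{"jaw":0.6,"tx":5.1,"ty":0,"tz":-6,"ax":0,"ay":0,"az":0},{"jaw":0.6,"tx":5.1,"ty":0,"tz":-12,"ax":0,"ay":0,"az":0},{"jaw":0.6,"tx":5.1,"ty":0,"tz":-18,"ax":0,"ay":0,"az":0},{"jaw":0.6,"tx":5.1,"ty":0,"tz":-21,"ax":0,"ay":0,"az":0},{"jaw":0.6,"tx":5.1,"ty":0,"tz":-23.2,"ax":0,"ay":0,"az":0},{"jaw":0.6,"tx":5.1,"ty":0,"tz":-23.2,"ax":0,"ay":0,"az":0},{"jaw":-0.6,"tx":5.1,"ty":0,"tz":-23.2,"ax":0,"ay":0,"az":0},{"jaw":-0.6,"tx":5.1,"ty":0,"tz":-23.2,"ax":0,"ay":0,"az":0},{"jaw":-0.6,"tx":5.1,"ty":0,"tz":-23.2,"ax":0,"ay":0,"az":0}]' 25
python3 -m pendant '[{"jaw":-0.6,"tx":0,"ty":0,"tz":0,"ax":0,"ay":0,"az":0},{"jaw":-0.6,"tx":0,"ty":0,"tz":3,"ax":0,"ay":0,"az":0},{"jaw":-0.6,"tx":0,"ty":0,"tz":7,"ax":0,"ay":0,"az":0},{"jaw":-0.6,"tx":0,"ty":0,"tz":11,"ax":0,"ay":0,"az":0},{"jaw":-0.6,"tx":0,"ty":0,"tz":12,"ax":0,"ay":0,"az":0}]' 25
```

```text
[[0.6946, 0.1907], [0.6923, 0.1737], [0.4551, 0.2218], [0.4546, 0.1998], [0.6562, -0.122], [0.6553, -0.1385], [0.4145, -0.0927], [0.4124, -0.1084]]
ctr [0.55437756 0.04054612] yaws [np.float64(-6.835432407789064), np.float64(-6.984666405645545)] -7.226981385739353 0.31437324722726956
clock: 9.35
position: [0.6115, 0.0034, 0.0737]
ee_rot: [-0.0, 0.989, -0.149, 0.001]
contact_force: [-0.5, 1.1, 3.8]
width: 0.0494
gripper_force: 28.6
clock: 9.98
position: [0.6121, 0.0029, 0.195]
ee_rot: [0.0, 0.989, -0.149, 0.003]
contact_force: [0.0, 0.6, -0.6]
width: 0.0489
gripper_force: 28.3
```

```bash
python3 -m pendant '[{"jaw":-0.6,"tx":-15.7,"ty":38.1,"tz":0,"ax":0,"ay":0,"az":14},{"jaw":-0.6,"tx":-15.7,"ty":38.1,"tz":0,"ax":0,"ay":0,"az":14},{"jaw":-0.6,"tx":-15.7,"ty":38.1,"tz":0,"ax":0,"ay":0,"az":14},{"jaw":-0.6,"tx":-15.7,"ty":38.1,"tz":0,"ax":0,"ay":0,"az":14},{"jaw":-0.6,"tx":-15.7,"ty":38.1,"tz":0,"ax":0,"ay":0,"az":14},{"jaw":-0.6,"tx":-15.7,"ty":38.1,"tz":0,"ax":0,"ay":0,"az":14},{"jaw":-0.6,"tx":-15.7,"ty":38.1,"tz":0,"ax":0,"ay":0,"az":14},{"jaw":-0.6,"tx":-15.7,"ty":38.1,"tz":0,"ax":0,"ay":0,"az":14},{"jaw":-0.6,"tx":-15.7,"ty":38.1,"tz":0,"ax":0,"ay":0,"az":14},{"jaw":-0.6,"tx":-15.7,"ty":38.1,"tz":0,"ax":0,"ay":0,"az":14}]' 25
python3 - <<'E'
from h import *
w=snap('wrist');X=cloud(w); z=X[...,2]; h=cv2.cvtColor(w['pixels'],cv2.COLOR_BGR2HSV)
m=biggest((h[...,1]<40)&(h[...,2]>150)&(z>.014)&(z<.035)&(X[...,1]>.38))[0];print('spanner',rect(X,m))
E
```

```text
clock: 11.22
position: [0.454, 0.3829, 0.1917]
ee_rot: [0.001, 1.0, -0.028, -0.0]
contact_force: [-0.9, -1.1, -1.2]
width: 0.0496
gripper_force: 28.2
spanner (array([0.5007, 0.4159]), array([0.04 , 0.037]), 86.5, array([0.0178, 0.0199, 0.0218]), 1857)
```

```bash
python3 -c "
from h import *
snap('wrist','w5')"
```

```text
(no output)
```

View pics/w5.png

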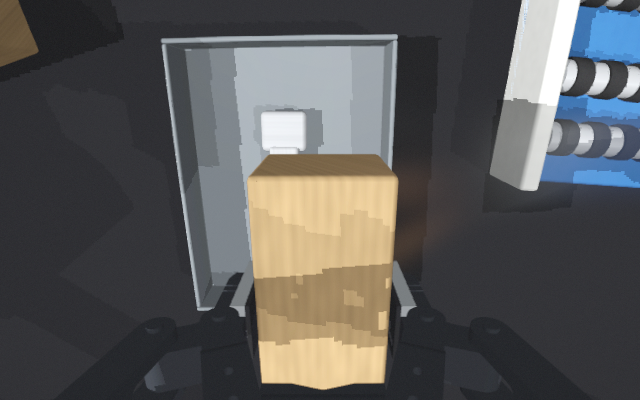

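The spanner has been knocked to the middle of the tray: its end shows at (283,130), and its axis is at y≈0.416. The carton won't fit beside it with room for the fingers. I'll set it flat on top, where its underside sits at about 22 mm, inside the 35 mm limit.

```bash
python3 -m pendant '[{"jaw":-0.6,"tx":0.1,"ty":3.4,"tz":-6,"ax":0,"ay":0,"az":0},{"jaw":-0.6,"tx":0.1,"ty":3.4,"tz":-11,"ax":0,"ay":0,"az":0},{"jaw":-0.6,"tx":0.1,"ty":3.4,"tz":-14,"ax":0,"ay":0,"az":0},{"jaw":-0.6,"tx":0.1,"ty":3.4,"tz":-15.4,"ax":0,"ay":0,"az":0},{"jaw":-0.6,"tx":0.1,"ty":3.4,"tz":-15.4,"ax":0,"ay":0,"az":0},{"jaw":0.6,"tx":0.1,"ty":3.4,"tz":-15.4,"ax":0,"ay":0,"az":0},{"jaw":0.6,"tx":0.1,"ty":3.4,"tz":-15.4,"ax":0,"ay":0,"az":0},{"jaw":0.6,"tx":0.1,"ty":3.4,"tz":-10,"ax":0,"ay":0,"az":0},{"jaw":0.6,"tx":0.1,"ty":3.4,"tz":-4,"ax":0,"ay":0,"az":0},{"jaw":0.6,"tx":0.1,"ty":3.4,"tz":6,"ax":0,"ay":0,"az":0}]' 25
python3 - <<'E'
from h import *
st()
w=snap('wrist');X=cloud(w); z=X[...,2]; h=cv2.cvtColor(w['pixels'],cv2.COLOR_BGR2HSV)
m=biggest((h[...,0]>8)&(h[...,0]<25)&(h[...,1]>60)&(X[...,1]>.3)&(z>.03))[0]; print('carton',rect(X,m))
E
```

```text
clock: 12.58
position: [0.4546, 0.4181, 0.2175]
ee_rot: [-0.0, 1.0, -0.027, 0.001]
contact_force: [0.9, 0.4, -0.1]
width: 0.0685
gripper_force: 0.0
{'clock': 12.575, 'qpos': [0.631, 0.347, 1.434, -0.0, 1.359, 2.256], 'position': [0.455, 0.418, 0.218], 'ee_rot': [-0.0, 1.0, -0.027, 0.001], 'contact_force': [0.9, 0.423, -0.114], 'width': 0.068, 'gripper_force': 0.0}
carton (array([0.4545, 0.419 ]), array([0.05, 0.11]), 87.1, array([0.0656, 0.067 , 0.0681]), 7361)
```

Carton top at 0.067, so it lies flat on the spanner. On to the jars.

```bash
python3 -m pendant '[{"jaw":1,"tx":0,"ty":0,"tz":6,"ax":0,"ay":0,"az":0},{"jaw":1,"tx":4.5,"ty":-56,"tz":13,"ax":0,"ay":0,"az":60},{"jaw":1,"tx":4.5,"ty":-56,"tz":13,"ax":0,"ay":0,"az":60},{"jaw":1,"tx":4.5,"ty":-56,"tz":13,"ax":0,"ay":0,"az":60},{"jaw":1,"tx":4.5,"ty":-56,"tz":13,"ax":0,"ay":0,"az":60},{"jaw":1,"tx":4.5,"ty":-56,"tz":13,"ax":0,"ay":0,"az":60},{"jaw":1,"tx":4.5,"ty":-56,"tz":13,"ax":0,"ay":0,"az":60},{"jaw":1,"tx":4.5,"ty":-56,"tz":13,"ax":0,"ay":0,"az":60},{"jaw":1,"tx":4.5,"ty":-56,"tz":13,"ax":0,"ay":0,"az":60},{"jaw":1,"tx":4.5,"ty":-56,"tz":13,"ax":0,"ay":0,"az":60}]'
python3 -m pendant '[{"jaw":1,"tx":0,"ty":-19,"tz":0,"ax":0,"ay":0,"az":26},{"jaw":1,"tx":0,"ty":-19,"tz":0,"ax":0,"ay":0,"az":26},{"jaw":1,"tx":0,"ty":-19,"tz":0,"ax":0,"ay":0,"az":26},{"jaw":1,"tx":0,"ty":-19,"tz":0,"ax":0,"ay":0,"az":26},{"jaw":1,"tx":0,"ty":-19,"tz":0,"ax":0,"ay":0,"az":26}]'
python3 - <<'E'
from h import *
st()
w=snap('wrist','w6');X=cloud(w); z=X[...,2]
g=(X[...,0]>.3)&(X[...,0]<.68)&(X[...,1]<-.2)&(X[...,1]>-.52)
for m in biggest((z>.106)&(z<.118)&g,4): print(rect(X,m), [cv2.minEnclosingCircle(X[m][:,:2].astype(np.float32))])
t=snap('top'); 
E
```

```text
clock: 13.88
position: [0.4972, -0.1123, 0.3422]
ee_rot: [0.001, 0.879, 0.476, 0.001]
contact_force: [0.4, 0.3, 0.1]
width: 0.0856
gripper_force: 0.0
clock: 14.5
position: [0.4971, -0.3007, 0.341]
ee_rot: [-0.0, 0.75, 0.661, 0.0]
contact_force: [-1.1, -0.4, -0.5]
width: 0.0855
gripper_force: 0.0
{'clock': 14.5, 'qpos': [-0.664, 0.246, 1.281, 0.001, 1.614, -0.538], 'position': [0.497, -0.301, 0.341], 'ee_rot': [-0.0, 0.75, 0.661, 0.0], 'contact_force': [-1.07, -0.366, -0.501], 'width': 0.086, 'gripper_force': 0.0}
(array([ 0.5993, -0.2669]), array([0.05 , 0.051]), 75.4, array([0.1104, 0.1119, 0.1132]), 1952) [((0.599165678024292, -0.2665456533432007), 0.026337912306189537)]
(array([ 0.5557, -0.3839]), array([0.051, 0.051]), 84.0, array([0.1102, 0.112 , 0.1133]), 1549) [((0.555823802947998, -0.384017676115036), 0.026042362675070763)]
(array([ 0.4544, -0.4141]), array([0.05 , 0.051]), 83.1, array([0.1102, 0.112 , 0.1133]), 1400) [((0.4542178511619568, -0.41497284173965454), 0.02630232647061348)]
```

View pics/w6.png

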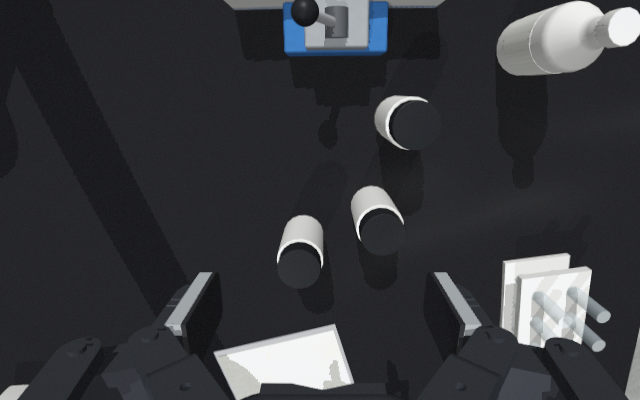

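Wrist view: caps at (413,123), (382,230) and (299,264), so three jars in all. The caps give positions that agree with the top view, with tops at 0.112. I tilt the tool 45° and go behind the nearest jar.

```bash
python3 -m pendant '[{"jaw":1,"tx":-5.2,"ty":-18.8,"tz":-3,"ax":44.7,"ay":-5.4,"az":0},{"jaw":1,"tx":-5.2,"ty":-18.8,"tz":-3,"ax":44.7,"ay":-5.4,"az":0},{"jaw":1,"tx":-5.2,"ty":-18.8,"tz":-3,"ax":44.7,"ay":-5.4,"az":0},{"jaw":1,"tx":-5.2,"ty":-18.8,"tz":-3,"ax":44.7,"ay":-5.4,"az":0},{"jaw":1,"tx":-5.2,"ty":-18.8,"tz":-3,"ax":44.7,"ay":-5.4,"az":0},{"jaw":1,"tx":-5.2,"ty":-18.8,"tz":-19.6,"ax":44.7,"ay":-5.4,"az":0},{"jaw":1,"tx":-5.2,"ty":-18.8,"tz":-19.6,"ax":44.7,"ay":-5.4,"az":0},{"jaw":1,"tx":-5.2,"ty":-18.8,"tz":-19.6,"ax":44.7,"ay":-5.4,"az":0},{"jaw":1,"tx":-5.2,"ty":-18.8,"tz":-19.6,"ax":44.7,"ay":-5.4,"az":0},{"jaw":1,"tx":-5.2,"ty":-18.8,"tz":-19.6,"ax":44.7,"ay":-5.4,"az":0}]'
cat >> h.py <<'E'
from scipy.spatial.transform import Rotation as R
def pose():
    s=manip.get_state(); q=s['ee_rot']; M=R.from_quat([q[1],q[2],q[3],q[0]]).as_matrix(); print('pos',np.round(s['position'],4),'x',np.round(M[:,0],3),'y',np.round(M[:,1],3),'z',np.round(M[:,2],3),'q',np.round(s['qpos'],2),s['clock'].__round__(2)); return np.array(s['position']),M
E
python3 - <<'E'
from h import *
p,M=pose(); print((np.array([.4556,-.4048,.060])-p)*100)
E
```

```text
clock: 15.85
position: [0.4469, -0.4876, 0.1485]
ee_rot: [-0.253, 0.692, 0.613, 0.285]
contact_force: [1.1, 0.6, 1.4]
width: 0.0853
gripper_force: 0.0
pos [ 0.4469 -0.4876  0.1485] x [0.085 0.704 0.705] y [ 0.993 -0.12   0.   ] z [ 0.085  0.7   -0.709] q [-1.14  0.81  1.01  0.41  1.99 -0.99] 15.85
[ 0.8697442   8.27931876 -8.85271727]
```

```bash
python3 -m pendant '[{"jaw":1,"tx":0.4,"ty":4,"tz":-4.3,"ax":0,"ay":0,"az":0},{"jaw":1,"tx":0.7,"ty":6.5,"tz":-7,"ax":0,"ay":0,"az":0},{"jaw":1,"tx":0.9,"ty":8.3,"tz":-8.9,"ax":0,"ay":0,"az":0},{"jaw":1,"tx":0.9,"ty":8.3,"tz":-8.9,"ax":0,"ay":0,"az":0},{"jaw":-0.2,"tx":0.9,"ty":8.3,"tz":-8.9,"ax":0,"ay":0,"az":0},{"jaw":-0.2,"tx":0.9,"ty":8.3,"tz":-8.9,"ax":0,"ay":0,"az":0},{"jaw":-0.2,"tx":0.9,"ty":8.3,"tz":-8.9,"ax":0,"ay":0,"az":0},{"jaw":-0.2,"tx":0.9,"ty":8.3,"tz":-8.9,"ax":0,"ay":0,"az":0}]' 60
python3 -m pendant '[{"jaw":-0.2,"tx":0,"ty":0,"tz":3,"ax":0,"ay":0,"az":0},{"jaw":-0.2,"tx":0,"ty":0,"tz":8,"ax":0,"ay":0,"az":0},{"jaw":-0.2,"tx":0,"ty":0,"tz":14,"ax":0,"ay":0,"az":0},{"jaw":-0.2,"tx":0,"ty":0,"tz":16,"ax":0,"ay":0,"az":0},{"jaw":-0.2,"tx":0,"ty":0,"tz":16,"ax":0,"ay":0,"az":0}]'
python3 - <<'E'
from h import *
pose()
E
```

```text
clock: 16.85
position: [0.455, -0.4073, 0.0581]
ee_rot: [-0.252, 0.693, 0.612, 0.286]
contact_force: [0.6, -1.8, 6.7]
width: 0.0562
gripper_force: 64.6
clock: 17.48
position: [0.4544, -0.4065, 0.2163]
ee_rot: [-0.253, 0.693, 0.612, 0.285]
contact_force: [-0.9, -0.3, -2.9]
width: 0.0563
gripper_force: 64.3
pos [ 0.4544 -0.4065  0.2163] x [0.088 0.704 0.705] y [ 0.992 -0.123 -0.001] z [ 0.086  0.699 -0.71 ] q [-1.09  0.66  1.15  0.45  1.98 -0.93] 17.48
```

```bash
python3 -m pendant '[{"jaw":-0.2,"tx":0,"ty":0,"tz":6,"ax":0,"ay":0,"az":0},{"jaw":-0.2,"tx":14.85,"ty":37.3,"tz":6,"ax":-89.4,"ay":10.8,"az":0},{"jaw":-0.2,"tx":14.85,"ty":37.3,"tz":6,"ax":-89.4,"ay":10.8,"az":0},{"jaw":-0.2,"tx":14.85,"ty":37.3,"tz":6,"ax":-89.4,"ay":10.8,"az":0},{"jaw":-0.2,"tx":14.85,"ty":37.3,"tz":6,"ax":-89.4,"ay":10.8,"az":0},{"jaw":-0.2,"tx":14.85,"ty":37.3,"tz":6,"ax":-89.4,"ay":10.8,"az":0},{"jaw":-0.2,"tx":14.85,"ty":37.3,"tz":6,"ax":-89.4,"ay":10.8,"az":0},{"jaw":-0.2,"tx":14.85,"ty":37.3,"tz":6,"ax":-89.4,"ay":10.8,"az":0},{"jaw":-0.2,"tx":14.85,"ty":37.3,"tz":6,"ax":-89.4,"ay":10.8,"az":0},{"jaw":-0.2,"tx":14.85,"ty":37.3,"tz":6,"ax":-89.4,"ay":10.8,"az":0}]'
python3 - <<'E'
from h import *
pose()
E
```

```text
clock: 18.73
position: [0.6021, -0.0292, 0.2702]
ee_rot: [0.253, 0.689, 0.614, -0.29]
contact_force: [0.4, -0.5, -3.2]
width: 0.0566
gripper_force: 65.2
pos [ 0.6021 -0.0292  0.2702] x [ 0.077  0.7   -0.71 ] y [ 0.993 -0.117 -0.007] z [-0.088 -0.705 -0.704] q [ 0.24  0.46  1.38 -0.73  1.62  0.44] 18.73
```

```bash
python3 -m pendant '[{"jaw":-0.2,"tx":0,"ty":0,"tz":-6,"ax":0,"ay":0,"az":0},{"jaw":-0.2,"tx":0,"ty":0,"tz":-12,"ax":0,"ay":0,"az":0},{"jaw":-0.2,"tx":0,"ty":0,"tz":-14,"ax":0,"ay":0,"az":0},{"jaw":-0.2,"tx":0,"ty":0,"tz":-14,"ax":0,"ay":0,"az":0}]'
python3 - <<'E'
from h import *
p,M=pose(); print((np.array([.6029,-.0337,.0765])-p)*100)
im=snap('scene','s1'); cv2.imwrite('pics/s1.png',cv2.resize(im['pixels'][120:280,220:420],None,fx=3,fy=3))
E
```

```text
clock: 19.23
position: [0.602, -0.0329, 0.134]
ee_rot: [0.254, 0.691, 0.612, -0.288]
contact_force: [0.5, -0.8, -1.1]
width: 0.0561
gripper_force: 65.0
pos [ 0.602  -0.0329  0.134 ] x [ 0.085  0.7   -0.709] y [ 0.992 -0.122 -0.002] z [-0.088 -0.703 -0.705] q [ 0.24  0.58  1.55 -0.74  1.41  0.63] 19.23
[ 0.08861686 -0.0801444  -5.75184787]
```

View pics/s1.png

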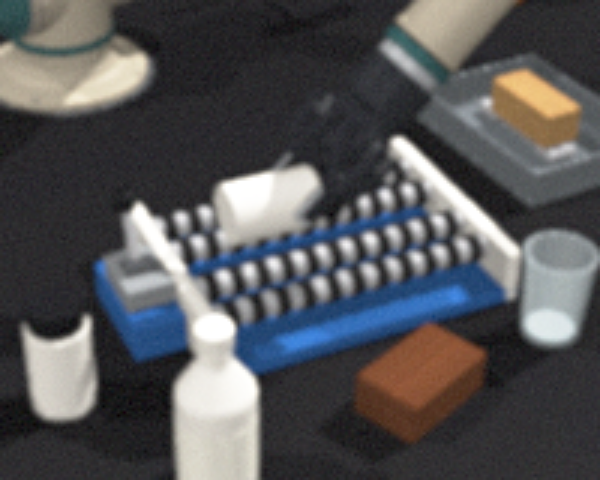

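The jar (crop (265,200)) is level, over the far lane, with the hand on the cap side. The carton is still in the tray. I lower, release and back off along the tool axis.

```bash
python3 -m pendant '[{"jaw":-0.2,"tx":0.1,"ty":-0.1,"tz":-3,"ax":0,"ay":0,"az":0},{"jaw":-0.2,"tx":0.1,"ty":-0.1,"tz":-5,"ax":0,"ay":0,"az":0},{"jaw":-0.2,"tx":0.1,"ty":-0.1,"tz":-5.8,"ax":0,"ay":0,"az":0},{"jaw":-0.2,"tx":0.1,"ty":-0.1,"tz":-5.8,"ax":0,"ay":0,"az":0}]'
python3 -m pendant '[{"jaw":1,"tx":0,"ty":0,"tz":0,"ax":0,"ay":0,"az":0},{"jaw":1,"tx":0,"ty":0,"tz":0,"ax":0,"ay":0,"az":0},{"jaw":1,"tx":0,"ty":0,"tz":0,"ax":0,"ay":0,"az":0},{"jaw":1,"tx":0.4,"ty":3,"tz":3,"ax":0,"ay":0,"az":0},{"jaw":1,"tx":0.9,"ty":7,"tz":7,"ax":0,"ay":0,"az":0},{"jaw":1,"tx":0.9,"ty":7,"tz":12,"ax":0,"ay":0,"az":0},{"jaw":1,"tx":0.9,"ty":7,"tz":16,"ax":0,"ay":0,"az":0}]'
python3 - <<'E'
from h import *
pose()
t=snap('top');s=snap('scene')
for n,im in(('t',t),('s',s)):
    X=cloud(im); g=(X[...,0]>.55)&(X[...,0]<.66)&(X[...,1]>-.12)&(X[...,1]<.05)&(X[...,2]>.07)&(X[...,2]<.125)
    print(n,rect(X,biggest(g)[0]))
E
```

```text
clock: 19.77
position: [0.604, -0.0336, 0.0783]
ee_rot: [0.255, 0.692, 0.611, -0.286]
contact_force: [-0.1, 0.6, -2.0]
width: 0.0565
gripper_force: 65.1
clock: 20.65
position: [0.6131, 0.0372, 0.2403]
ee_rot: [0.255, 0.692, 0.612, -0.285]
contact_force: [0.6, -0.7, -0.2]
width: 0.0853
gripper_force: 0.0
pos [0.6131 0.0372 0.2403] x [ 0.089  0.701 -0.707] y [ 0.993 -0.122  0.005] z [-0.083 -0.703 -0.707] q [ 0.33  0.53  1.34 -0.69  1.65  0.53] 20.65
t (array([ 0.6012, -0.0329]), array([0.112, 0.057]), 83.1, array([0.0902, 0.1062, 0.1128]), 805)
s (array([ 0.6065, -0.0335]), array([0.113, 0.056]), 83.0, array([0.0739, 0.0992, 0.111 ]), 731)
```

```bash
python3 -m pendant '[{"jaw":1,"tx":-6.6,"ty":-49.6,"tz":4,"ax":89.4,"ay":-10.8,"az":0},{"jaw":1,"tx":-6.6,"ty":-49.6,"tz":4,"ax":89.4,"ay":-10.8,"az":0},{"jaw":1,"tx":-6.6,"ty":-49.6,"tz":4,"ax":89.4,"ay":-10.8,"az":0},{"jaw":1,"tx":-6.6,"ty":-49.6,"tz":4,"ax":89.4,"ay":-10.8,"az":0},{"jaw":1,"tx":-6.6,"ty":-49.6,"tz":4,"ax":89.4,"ay":-10.8,"az":0},{"jaw":1,"tx":-6.6,"ty":-49.6,"tz":4,"ax":89.4,"ay":-10.8,"az":0},{"jaw":1,"tx":-6.6,"ty":-49.6,"tz":4,"ax":89.4,"ay":-10.8,"az":0},{"jaw":1,"tx":-6.6,"ty":-49.6,"tz":4,"ax":89.4,"ay":-10.8,"az":0},{"jaw":1,"tx":-6.6,"ty":-49.6,"tz":4,"ax":89.4,"ay":-10.8,"az":0},{"jaw":1,"tx":-6.6,"ty":-49.6,"tz":4,"ax":89.4,"ay":-10.8,"az":0}]'
python3 -m pendant '[{"jaw":1,"tx":0,"ty":0,"tz":-6,"ax":0,"ay":0,"az":0},{"jaw":1,"tx":0,"ty":0,"tz":-12,"ax":0,"ay":0,"az":0},{"jaw":1,"tx":0,"ty":0,"tz":-13,"ax":0,"ay":0,"az":0},{"jaw":1,"tx":0,"ty":0,"tz":-13,"ax":0,"ay":0,"az":0}]'
python3 - <<'E'
from h import *
p,M=pose(); print((np.array([.5566,-.3753,.060])-p)*100)
E
```

```text
clock: 22.0
position: [0.5456, -0.462, 0.2729]
ee_rot: [-0.257, 0.694, 0.609, 0.287]
contact_force: [-0.5, 0.1, -0.7]
width: 0.0853
gripper_force: 0.0
clock: 22.5
position: [0.5478, -0.4582, 0.1507]
ee_rot: [-0.254, 0.692, 0.613, 0.286]
contact_force: [0.1, 0.2, 0.3]
width: 0.0854
gripper_force: 0.0
pos [ 0.5478 -0.4582  0.1507] x [0.086 0.702 0.707] y [ 0.993 -0.121 -0.001] z [ 0.085  0.701 -0.708] q [-1.02  0.86  0.9   0.5   1.99 -0.84] 22.5
[ 0.88488346  8.28712343 -9.06813994]
```

```bash
python3 -m pendant '[{"jaw":1,"tx":0.4,"ty":4,"tz":-4.3,"ax":0,"ay":0,"az":0},{"jaw":1,"tx":0.7,"ty":6.5,"tz":-7,"ax":0,"ay":0,"az":0},{"jaw":1,"tx":0.9,"ty":8.3,"tz":-9.1,"ax":0,"ay":0,"az":0},{"jaw":1,"tx":0.9,"ty":8.3,"tz":-9.1,"ax":0,"ay":0,"az":0},{"jaw":-0.2,"tx":0.9,"ty":8.3,"tz":-9.1,"ax":0,"ay":0,"az":0},{"jaw":-0.2,"tx":0.9,"ty":8.3,"tz":-9.1,"ax":0,"ay":0,"az":0},{"jaw":-0.2,"tx":0.9,"ty":8.3,"tz":-9.1,"ax":0,"ay":0,"az":0},{"jaw":-0.2,"tx":0.9,"ty":8.3,"tz":-9.1,"ax":0,"ay":0,"az":0}]' 60
python3 -m pendant '[{"jaw":-0.2,"tx":0,"ty":0,"tz":3,"ax":0,"ay":0,"az":0},{"jaw":-0.2,"tx":0,"ty":0,"tz":8,"ax":0,"ay":0,"az":0},{"jaw":-0.2,"tx":0,"ty":0,"tz":14,"ax":0,"ay":0,"az":0},{"jaw":-0.2,"tx":0,"ty":0,"tz":20,"ax":0,"ay":0,"az":0},{"jaw":-0.2,"tx":0,"ty":0,"tz":22,"ax":0,"ay":0,"az":0},{"jaw":-0.2,"tx":0,"ty":0,"tz":22,"ax":0,"ay":0,"az":0}]'
python3 - <<'E'
from h import *
pose()
E
```

```text
clock: 23.5
position: [0.5565, -0.3782, 0.0596]
ee_rot: [-0.252, 0.693, 0.612, 0.287]
contact_force: [-0.9, -2.9, 6.6]
width: 0.0557
gripper_force: 64.3
clock: 24.25
position: [0.5559, -0.3773, 0.2769]
ee_rot: [-0.253, 0.693, 0.612, 0.285]
contact_force: [0.6, -0.5, -4.1]
width: 0.0562
gripper_force: 64.5
pos [ 0.5559 -0.3773  0.2769] x [0.089 0.703 0.705] y [ 0.992 -0.124 -0.002] z [ 0.086  0.7   -0.709] q [-0.96  0.69  0.94  0.57  2.07 -0.71] 24.25
```

```bash
python3 -m pendant '[{"jaw":-0.2,"tx":-6.6,"ty":35.9,"tz":0,"ax":-89.4,"ay":10.8,"az":0},{"jaw":-0.2,"tx":-6.6,"ty":35.9,"tz":0,"ax":-89.4,"ay":10.8,"az":0},{"jaw":-0.2,"tx":-6.6,"ty":35.9,"tz":0,"ax":-89.4,"ay":10.8,"az":0},{"jaw":-0.2,"tx":-6.6,"ty":35.9,"tz":0,"ax":-89.4,"ay":10.8,"az":0},{"jaw":-0.2,"tx":-6.6,"ty":35.9,"tz":0,"ax":-89.4,"ay":10.8,"az":0},{"jaw":-0.2,"tx":-6.6,"ty":35.9,"tz":0,"ax":-89.4,"ay":10.8,"az":0},{"jaw":-0.2,"tx":-6.6,"ty":35.9,"tz":0,"ax":-89.4,"ay":10.8,"az":0},{"jaw":-0.2,"tx":-6.6,"ty":35.9,"tz":0,"ax":-89.4,"ay":10.8,"az":0},{"jaw":-0.2,"tx":-6.6,"ty":35.9,"tz":0,"ax":-89.4,"ay":10.8,"az":0},{"jaw":-0.2,"tx":-6.6,"ty":35.9,"tz":0,"ax":-89.4,"ay":10.8,"az":0}]'
python3 -m pendant '[{"jaw":-0.2,"tx":0,"ty":0,"tz":-6,"ax":0,"ay":0,"az":0},{"jaw":-0.2,"tx":0,"ty":0,"tz":-12,"ax":0,"ay":0,"az":0},{"jaw":-0.2,"tx":0,"ty":0,"tz":-14,"ax":0,"ay":0,"az":0},{"jaw":-0.2,"tx":0,"ty":0,"tz":-14,"ax":0,"ay":0,"az":0}]'
python3 - <<'E'
from h import *
p,M=pose(); print((np.array([.4898,-.0186,.078])-p)*100)
X=cloud(snap('scene')); g=(X[...,0]>.44)&(X[...,0]<.56)&(X[...,1]>-.11)&(X[...,1]<.0)&(X[...,2]>.08)&(X[...,2]<.2)
m=biggest(g)[0]; q=X[m]; print(rect(X,m)); # side tilt
for a in (-.08,-.06,-.04,-.02):
    k=abs(q[:,1]-a)<.006; print(a, np.percentile(q[k][:,2],[3,97]).round(3) if k.sum()>5 else None)
E
```

```text
clock: 25.5
position: [0.4886, -0.0159, 0.2722]
ee_rot: [0.252, 0.69, 0.614, -0.289]
contact_force: [0.8, -0.1, -3.9]
width: 0.0563
gripper_force: 65.1
clock: 26.0
position: [0.4896, -0.0185, 0.1367]
ee_rot: [0.254, 0.692, 0.611, -0.287]
contact_force: [-0.1, -0.7, -3.0]
width: 0.0561
gripper_force: 64.8
pos [ 0.4896 -0.0185  0.1367] x [ 0.088  0.7   -0.708] y [ 0.992 -0.124  0.001] z [-0.087 -0.703 -0.706] q [ 0.31  0.45  1.79 -0.72  1.36  0.76] 26.0
[ 0.02385413 -0.01380765 -5.86618967]
(array([ 0.4953, -0.0394]), array([0.079, 0.082]), 88.7, array([0.1268, 0.1573, 0.1716]), 590)
-0.08 [0.119 0.17 ]
-0.06 [0.128 0.173]
-0.04 [0.127 0.172]
-0.02 [0.125 0.172]
```

Level. Lower and release.

```bash
python3 -m pendant '[{"jaw":-0.2,"tx":0,"ty":0,"tz":-3,"ax":0,"ay":0,"az":0},{"jaw":-0.2,"tx":0,"ty":0,"tz":-5,"ax":0,"ay":0,"az":0},{"jaw":-0.2,"tx":0,"ty":0,"tz":-5.9,"ax":0,"ay":0,"az":0},{"jaw":-0.2,"tx":0,"ty":0,"tz":-5.9,"ax":0,"ay":0,"az":0}]'
python3 -m pendant '[{"jaw":1,"tx":0,"ty":0,"tz":0,"ax":0,"ay":0,"az":0},{"jaw":1,"tx":0,"ty":0,"tz":0,"ax":0,"ay":0,"az":0},{"jaw":1,"tx":0,"ty":0,"tz":0,"ax":0,"ay":0,"az":0},{"jaw":1,"tx":0.4,"ty":3,"tz":3,"ax":0,"ay":0,"az":0},{"jaw":1,"tx":0.9,"ty":7,"tz":7,"ax":0,"ay":0,"az":0},{"jaw":1,"tx":0.9,"ty":7,"tz":12,"ax":0,"ay":0,"az":0},{"jaw":1,"tx":0.9,"ty":7,"tz":16,"ax":0,"ay":0,"az":0}]'
python3 - <<'E'
from h import *
pose()
for n in('top','scene'):
    X=cloud(snap(n))
    for a,b in((.55,.66),(.44,.545)):
        g=(X[...,0]>a)&(X[...,0]<b)&(X[...,1]>-.12)&(X[...,1]<.05)&(X[...,2]>.07)&(X[...,2]<.125)
        print(n,rect(X,biggest(g)[0]))
    m=biggest((X[...,0]>.53)&(X[...,0]<.68)&(X[...,1]<-.21)&(X[...,1]>-.32)&(X[...,2]>.103)&(X[...,2]<.12))[0]; print('j1',rect(X,m))
E
```

```text
clock: 26.55
position: [0.4901, -0.0176, 0.0782]
ee_rot: [0.255, 0.692, 0.611, -0.286]
contact_force: [0.0, -1.1, -3.3]
width: 0.0564
gripper_force: 65.2
clock: 27.42
position: [0.499, 0.0531, 0.2402]
ee_rot: [0.255, 0.692, 0.612, -0.285]
contact_force: [0.0, -1.0, 0.3]
width: 0.0852
gripper_force: 0.0
pos [0.499  0.0531 0.2402] x [ 0.089  0.701 -0.707] y [ 0.993 -0.122  0.004] z [-0.083 -0.702 -0.707] q [ 0.42  0.4   1.57 -0.66  1.63  0.66] 27.43
top (array([ 0.6014, -0.0329]), array([0.112, 0.058]), 83.3, array([0.09  , 0.1063, 0.1129]), 807)
top (array([ 0.4886, -0.0183]), array([0.112, 0.058]), 83.2, array([0.0913, 0.1065, 0.1126]), 831)
j1 (array([ 0.5991, -0.2672]), array([0.051, 0.05 ]), 38.9, array([0.109 , 0.1128, 0.1165]), 280)
scene (array([ 0.6069, -0.0333]), array([0.114, 0.057]), 81.5, array([0.0746, 0.0993, 0.1111]), 729)
scene (array([ 0.496 , -0.0193]), array([0.116, 0.057]), 79.7, array([0.0739, 0.0988, 0.1113]), 644)
j1 (array([ 0.6014, -0.2662]), array([0.052, 0.051]), 25.3, array([0.1058, 0.1121, 0.1145]), 233)
```

```bash
python3 -m pendant '[{"jaw":1,"tx":9.3,"ty":-39.5,"tz":6,"ax":89.4,"ay":-10.8,"az":0},{"jaw":1,"tx":9.3,"ty":-39.5,"tz":6,"ax":89.4,"ay":-10.8,"az":0},{"jaw":1,"tx":9.3,"ty":-39.5,"tz":6,"ax":89.4,"ay":-10.8,"az":0},{"jaw":1,"tx":9.3,"ty":-39.5,"tz":6,"ax":89.4,"ay":-10.8,"az":0},{"jaw":1,"tx":9.3,"ty":-39.5,"tz":6,"ax":89.4,"ay":-10.8,"az":0},{"jaw":1,"tx":9.3,"ty":-39.5,"tz":6,"ax":89.4,"ay":-10.8,"az":0},{"jaw":1,"tx":9.3,"ty":-39.5,"tz":6,"ax":89.4,"ay":-10.8,"az":0},{"jaw":1,"tx":9.3,"ty":-39.5,"tz":6,"ax":89.4,"ay":-10.8,"az":0},{"jaw":1,"tx":9.3,"ty":-39.5,"tz":6,"ax":89.4,"ay":-10.8,"az":0},{"jaw":1,"tx":9.3,"ty":-39.5,"tz":6,"ax":89.4,"ay":-10.8,"az":0}]'
python3 -m pendant '[{"jaw":1,"tx":0,"ty":0,"tz":-6,"ax":0,"ay":0,"az":0},{"jaw":1,"tx":0,"ty":0,"tz":-12,"ax":0,"ay":0,"az":0},{"jaw":1,"tx":0,"ty":0,"tz":-15,"ax":0,"ay":0,"az":0},{"jaw":1,"tx":0,"ty":0,"tz":-15,"ax":0,"ay":0,"az":0}]'
python3 - <<'E'
from h import *
p,M=pose(); print((np.array([.6002,-.258,.060])-p)*100)
E
```

```text
clock: 28.78
position: [0.591, -0.3441, 0.2945]
ee_rot: [-0.257, 0.694, 0.609, 0.286]
contact_force: [0.0, -0.8, 0.2]
width: 0.0855
gripper_force: 0.0
clock: 29.28
position: [0.5914, -0.3405, 0.1466]
ee_rot: [-0.257, 0.692, 0.611, 0.285]
contact_force: [1.1, -0.0, 0.5]
width: 0.0857
gripper_force: 0.0
pos [ 0.5914 -0.3405  0.1466] x [0.09  0.7   0.709] y [ 0.993 -0.121 -0.006] z [ 0.081  0.704 -0.706] q [-0.9   0.76  1.12  0.55  1.83 -0.79] 29.27
[ 0.8824606   8.25015176 -8.66060739]
```

```bash
python3 -m pendant '[{"jaw":1,"tx":0.4,"ty":4,"tz":-4.3,"ax":0,"ay":0,"az":0},{"jaw":1,"tx":0.7,"ty":6.5,"tz":-7,"ax":0,"ay":0,"az":0},{"jaw":1,"tx":0.9,"ty":8.3,"tz":-8.7,"ax":0,"ay":0,"az":0},{"jaw":1,"tx":0.9,"ty":8.3,"tz":-8.7,"ax":0,"ay":0,"az":0},{"jaw":-0.2,"tx":0.9,"ty":8.3,"tz":-8.7,"ax":0,"ay":0,"az":0},{"jaw":-0.2,"tx":0.9,"ty":8.3,"tz":-8.7,"ax":0,"ay":0,"az":0},{"jaw":-0.2,"tx":0.9,"ty":8.3,"tz":-8.7,"ax":0,"ay":0,"az":0},{"jaw":-0.2,"tx":0.9,"ty":8.3,"tz":-8.7,"ax":0,"ay":0,"az":0}]' 60
python3 -m pendant '[{"jaw":-0.2,"tx":0,"ty":0,"tz":3,"ax":0,"ay":0,"az":0},{"jaw":-0.2,"tx":0,"ty":0,"tz":8,"ax":0,"ay":0,"az":0},{"jaw":-0.2,"tx":0,"ty":0,"tz":14,"ax":0,"ay":0,"az":0},{"jaw":-0.2,"tx":0,"ty":0,"tz":20,"ax":0,"ay":0,"az":0},{"jaw":-0.2,"tx":0,"ty":0,"tz":22,"ax":0,"ay":0,"az":0},{"jaw":-0.2,"tx":0,"ty":0,"tz":22,"ax":0,"ay":0,"az":0}]'
python3 - <<'E'
from h import *
pose()
E
```

```text
clock: 30.28
position: [0.6014, -0.2609, 0.0632]
ee_rot: [-0.253, 0.692, 0.612, 0.287]
contact_force: [-1.2, -2.2, 5.9]
width: 0.056
gripper_force: 63.3
clock: 31.02
position: [0.6009, -0.2604, 0.2812]
ee_rot: [-0.253, 0.693, 0.612, 0.286]
contact_force: [-0.2, -0.0, -3.6]
width: 0.056
gripper_force: 64.4
pos [ 0.6009 -0.2604  0.2812] x [0.088 0.703 0.705] y [ 0.992 -0.124 -0.001] z [ 0.086  0.7   -0.709] q [-0.83  0.6   1.11  0.61  1.94 -0.63] 31.02
```

```bash
python3 -m pendant '[{"jaw":-0.2,"tx":-9.4,"ty":38.4,"tz":0,"ax":-89.4,"ay":10.8,"az":0},{"jaw":-0.2,"tx":-9.4,"ty":38.4,"tz":0,"ax":-89.4,"ay":10.8,"az":0},{"jaw":-0.2,"tx":-9.4,"ty":38.4,"tz":0,"ax":-89.4,"ay":10.8,"az":0},{"jaw":-0.2,"tx":-9.4,"ty":38.4,"tz":0,"ax":-89.4,"ay":10.8,"az":0},{"jaw":-0.2,"tx":-9.4,"ty":38.4,"tz":0,"ax":-89.4,"ay":10.8,"az":0},{"jaw":-0.2,"tx":-9.4,"ty":38.4,"tz":0,"ax":-89.4,"ay":10.8,"az":0},{"jaw":-0.2,"tx":-9.4,"ty":38.4,"tz":0,"ax":-89.4,"ay":10.8,"az":0},{"jaw":-0.2,"tx":-9.4,"ty":38.4,"tz":0,"ax":-89.4,"ay":10.8,"az":0},{"jaw":-0.2,"tx":-9.4,"ty":38.4,"tz":0,"ax":-89.4,"ay":10.8,"az":0},{"jaw":-0.2,"tx":-9.4,"ty":38.4,"tz":0,"ax":-89.4,"ay":10.8,"az":0}]'
python3 -m pendant '[{"jaw":-0.2,"tx":0,"ty":0,"tz":-6,"ax":0,"ay":0,"az":0},{"jaw":-0.2,"tx":0,"ty":0,"tz":-12,"ax":0,"ay":0,"az":0},{"jaw":-0.2,"tx":0,"ty":0,"tz":-14,"ax":0,"ay":0,"az":0},{"jaw":-0.2,"tx":0,"ty":0,"tz":-14,"ax":0,"ay":0,"az":0}]'
python3 - <<'E'
from h import *
p,M=pose(); print((np.array([.5071,.1239,.078])-p)*100)
im=snap('scene'); cv2.imwrite('pics/s2.png',cv2.resize(im['pixels'][120:280,220:420],None,fx=3,fy=3))
E
```

```text
clock: 32.28
position: [0.506, 0.1258, 0.2762]
ee_rot: [0.253, 0.69, 0.613, -0.289]
contact_force: [-0.3, -0.0, -2.9]
width: 0.0561
gripper_force: 64.6
clock: 32.78
position: [0.5067, 0.1235, 0.1408]
ee_rot: [0.254, 0.692, 0.611, -0.287]
contact_force: [0.0, -0.1, -2.2]
width: 0.0559
gripper_force: 64.4
pos [0.5067 0.1235 0.1408] x [ 0.088  0.7   -0.708] y [ 0.992 -0.124  0.001] z [-0.087 -0.703 -0.706] q [ 0.51  0.55  1.58 -0.61  1.55  0.82] 32.77
[ 0.03827801  0.0432419  -6.27512789]
```

View pics/s2.png

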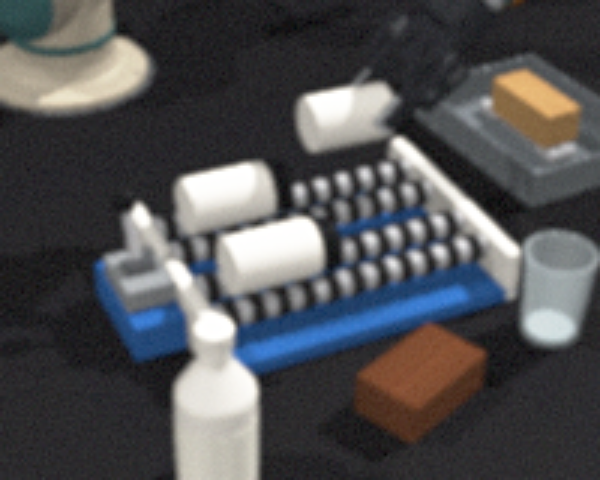

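Two jars lie in their lanes (crop (225,195) and (272,255)). The third hangs level at (345,115) over the near lane. Lower it.

```bash
python3 -m pendant '[{"jaw":-0.2,"tx":0,"ty":0,"tz":-3,"ax":0,"ay":0,"az":0},{"jaw":-0.2,"tx":0,"ty":0,"tz":-5.2,"ax":0,"ay":0,"az":0},{"jaw":-0.2,"tx":0,"ty":0,"tz":-6.3,"ax":0,"ay":0,"az":0},{"jaw":-0.2,"tx":0,"ty":0,"tz":-6.3,"ax":0,"ay":0,"az":0}]'
python3 -m pendant '[{"jaw":1,"tx":0,"ty":0,"tz":0,"ax":0,"ay":0,"az":0},{"jaw":1,"tx":0,"ty":0,"tz":0,"ax":0,"ay":0,"az":0},{"jaw":1,"tx":0,"ty":0,"tz":0,"ax":0,"ay":0,"az":0},{"jaw":1,"tx":0.4,"ty":3,"tz":3,"ax":0,"ay":0,"az":0},{"jaw":1,"tx":0.9,"ty":7,"tz":7,"ax":0,"ay":0,"az":0},{"jaw":1,"tx":0.9,"ty":7,"tz":12,"ax":0,"ay":0,"az":0},{"jaw":1,"tx":0.9,"ty":7,"tz":18,"ax":0,"ay":0,"az":0}]'
python3 - <<'E'
from h import *
pose()
for n in('top','scene'):
    X=cloud(snap(n))
    for a,b,c,d in((.55,.66,-.12,.05),(.44,.545,-.12,.044),(.44,.56,.049,.18)):
        g=(X[...,0]>a)&(X[...,0]<b)&(X[...,1]>c)&(X[...,1]<d)&(X[...,2]>.07)&(X[...,2]<.125)
        print(n,rect(X,biggest(g)[0]))
    m=biggest((X[...,0]>.46)&(X[...,0]<.6)&(X[...,1]<-.125)&(X[...,1]>-.18)&(X[...,2]>.09)&(X[...,2]<.16))[0]; print('lever',rect(X,m),X[m][X[m][:,2].argmax()])
E
```

```text
clock: 33.33
position: [0.5069, 0.1245, 0.0781]
ee_rot: [0.255, 0.692, 0.611, -0.286]
contact_force: [0.6, -0.6, -2.7]
width: 0.056
gripper_force: 64.7
clock: 34.2
position: [0.5155, 0.1949, 0.259]
ee_rot: [0.255, 0.692, 0.612, -0.287]
contact_force: [1.7, 0.3, 0.6]
width: 0.0856
gripper_force: 0.0
pos [0.5155 0.1949 0.259 ] x [ 0.087  0.701 -0.708] y [ 0.993 -0.122  0.001] z [-0.085 -0.703 -0.706] q [ 0.59  0.52  1.31 -0.59  1.84  0.71] 34.2
top (array([ 0.6015, -0.0328]), array([0.112, 0.057]), 83.2, array([0.0897, 0.1063, 0.1126]), 809)
top (array([ 0.4887, -0.0184]), array([0.112, 0.058]), 83.3, array([0.0921, 0.1061, 0.1122]), 831)
top (array([0.5047, 0.1175]), array([0.113, 0.058]), 83.3, array([0.0906, 0.1059, 0.1128]), 835)
lever (array([ 0.5032, -0.1474]), array([0.032, 0.024]), 18.9, array([0.0983, 0.1338, 0.1397]), 81) [ 0.50050116 -0.15044228  0.14082688]
scene (array([ 0.6101, -0.0348]), array([0.115, 0.055]), 80.0, array([0.0742, 0.0991, 0.1117]), 724)
scene (array([ 0.4997, -0.0209]), array([0.118, 0.058]), 74.4, array([0.0746, 0.0986, 0.1114]), 639)
scene (array([0.516, 0.118]), array([0.118, 0.053]), 76.2, array([0.0743, 0.098 , 0.1118]), 583)
lever (array([ 0.5098, -0.1484]), array([0.032, 0.022]), 17.5, array([0.0946, 0.126 , 0.1368]), 96) [ 0.50234249 -0.1489087   0.14126207]
```

All three jars lie in their lanes. Next, the lever.

```bash
python3 -m pendant '[{"jaw":-1,"tx":-6.4,"ty":-34,"tz":2,"ax":44.7,"ay":-5.4,"az":0},{"jaw":-1,"tx":-6.4,"ty":-34,"tz":2,"ax":44.7,"ay":-5.4,"az":0},{"jaw":-1,"tx":-6.4,"ty":-34,"tz":2,"ax":44.7,"ay":-5.4,"az":0},{"jaw":-1,"tx":-6.4,"ty":-34,"tz":2,"ax":44.7,"ay":-5.4,"az":0},{"jaw":-1,"tx":-6.4,"ty":-34,"tz":2,"ax":44.7,"ay":-5.4,"az":0},{"jaw":-1,"tx":-6.4,"ty":-34,"tz":2,"ax":44.7,"ay":-5.4,"az":0},{"jaw":-1,"tx":-6.4,"ty":-34,"tz":-8,"ax":44.7,"ay":-5.4,"az":0},{"jaw":-1,"tx":-6.4,"ty":-34,"tz":-8,"ax":44.7,"ay":-5.4,"az":0},{"jaw":-1,"tx":-6.4,"ty":-34,"tz":-8,"ax":44.7,"ay":-5.4,"az":0}]' 20
python3 - <<'E'
from h import *
p,M=pose(); print((np.array([.4514,-.1455,.108])-p)*100)
im=snap('wrist','w7')
E
```

```text
clock: 35.42
position: [0.4491, -0.1446, 0.1755]
ee_rot: [-0.003, 0.75, 0.662, -0.002]
contact_force: [-0.2, 0.2, 0.7]
width: -0.0
gripper_force: 0.0
pos [ 0.4491 -0.1446  0.1755] x [0.125 0.992 0.002] y [ 0.992 -0.125 -0.007] z [-0.007  0.003 -1.   ] q [-0.46  0.17  1.8  -0.    1.18 -0.33] 35.42
[ 0.22792108 -0.08855053 -6.75127402]
```

View pics/w7.png

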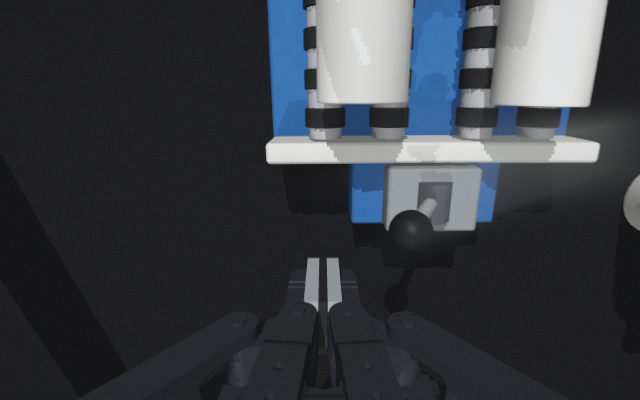

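Wrist view: shut fingertips at (322,280), lever ball at (410,230) to the right, which is the mill's +x. Descend and push in that direction.

```bash
python3 -m pendant '[{"jaw":-1,"tx":0.2,"ty":-0.1,"tz":-4,"ax":0,"ay":0,"az":0},{"jaw":-1,"tx":0.2,"ty":-0.1,"tz":-6.8,"ax":0,"ay":0,"az":0},{"jaw":-1,"tx":0.2,"ty":-0.1,"tz":-6.8,"ax":0,"ay":0,"az":0},{"jaw":-1,"tx":2.2,"ty":-0.3,"tz":-6.8,"ax":0,"ay":0,"az":0},{"jaw":-1,"tx":3.7,"ty":-0.5,"tz":-6.8,"ax":0,"ay":0,"az":0},{"jaw":-1,"tx":5.2,"ty":-0.7,"tz":-6.8,"ax":0,"ay":0,"az":0},{"jaw":-1,"tx":6.7,"ty":-0.9,"tz":-6.8,"ax":0,"ay":0,"az":0},{"jaw":-1,"tx":7.7,"ty":-1,"tz":-6.8,"ax":0,"ay":0,"az":0},{"jaw":-1,"tx":7.7,"ty":-1,"tz":-6.8,"ax":0,"ay":0,"az":0}]'
python3 - <<'E'
from h import *
pose()
for n in('scene','top'):
    X=cloud(snap(n)); m=biggest((X[...,0]>.5)&(X[...,0]<.63)&(X[...,1]<-.125)&(X[...,1]>-.18)&(X[...,2]>.09)&(X[...,2]<.15))[0]; print('lever',n,rect(X,m))
E
python3 -m pendant '[{"jaw":-1,"tx":0.8,"ty":-0.1,"tz":0,"ax":0,"ay":0,"az":0},{"jaw":-1,"tx":0.8,"ty":-0.1,"tz":0,"ax":0,"ay":0,"az":0}]'
```

```text
clock: 36.6
position: [0.5298, -0.1556, 0.1097]
ee_rot: [0.0, 0.75, 0.662, 0.0]
contact_force: [-0.2, 0.7, -0.1]
width: 0.0002
gripper_force: 0.0
pos [ 0.5298 -0.1556  0.1097] x [ 0.124  0.992 -0.   ] y [ 0.992 -0.124  0.001] z [ 0.001 -0.    -1.   ] q [-0.41  0.34  1.74  0.    1.06 -0.29] 36.6
lever scene (array([ 0.5476, -0.1559]), array([0.023, 0.051]), 87.9, array([0.1005, 0.1321, 0.142 ]), 142)
clock: 36.95
position: [0.5372, -0.1565, 0.1099]
ee_rot: [0.0, 0.75, 0.662, 0.0]
contact_force: [0.2, 0.3, 0.8]
width: -0.0
gripper_force: 0.0Traceback (most recent call last):
  File "<stdin>", line 4, in <module>
IndexError: list index out of range
```

```bash
python3 -m pendant '[{"jaw":-1,"tx":0.5,"ty":-0.1,"tz":0,"ax":0,"ay":0,"az":0},{"jaw":-1,"tx":1,"ty":-0.1,"tz":0,"ax":0,"ay":0,"az":0},{"jaw":-1,"tx":1,"ty":-0.1,"tz":0,"ax":0,"ay":0,"az":0}]'
python3 -m pendant '[{"jaw":-1,"tx":0.3,"ty":0,"tz":0,"ax":0,"ay":0,"az":0},{"jaw":-1,"tx":0.5,"ty":-0.1,"tz":0,"ax":0,"ay":0,"az":0},{"jaw":-1,"tx":0.5,"ty":-0.1,"tz":0,"ax":0,"ay":0,"az":0}]'
python3 - <<'E'
from h import *
X=cloud(snap('scene')); m=biggest((X[...,0]>.545)&(X[...,0]<.63)&(X[...,1]<-.125)&(X[...,1]>-.18)&(X[...,2]>.09)&(X[...,2]<.15))[0]; print('lever',rect(X,m))
E
```

```text
clock: 37.33
position: [0.5381, -0.1565, 0.1097]
ee_rot: [-0.007, 0.749, 0.663, -0.006]
contact_force: [-18.6, -0.6, 13.3]
width: 0.0
gripper_force: 9.3
clock: 37.7
position: [0.5383, -0.1565, 0.1096]
ee_rot: [-0.011, 0.749, 0.663, -0.009]
contact_force: [-26.4, 0.4, 19.5]
width: 0.0002
gripper_force: 14.0
lever (array([ 0.5638, -0.1564]), array([0.023, 0.034]), 79.6, array([0.1015, 0.1314, 0.1407]), 110)
```

```bash
python3 -m pendant '[{"jaw":-1,"tx":-3,"ty":0.4,"tz":0,"ax":0,"ay":0,"az":0},{"jaw":-1,"tx":-8,"ty":1,"tz":2,"ax":0,"ay":0,"az":0},{"jaw":-1,"tx":-12,"ty":1.4,"tz":7,"ax":0,"ay":0,"az":0},{"jaw":-1,"tx":-16,"ty":-4,"tz":13,"ax":0,"ay":0,"az":0},{"jaw":-1,"tx":-20,"ty":-10,"tz":16,"ax":0,"ay":0,"az":0},{"jaw":-1,"tx":-20,"ty":-16,"tz":16,"ax":0,"ay":0,"az":0},{"jaw":-1,"tx":-20,"ty":-20,"tz":16,"ax":0,"ay":0,"az":0},{"jaw":-1,"tx":-20,"ty":-20,"tz":16,"ax":0,"ay":0,"az":0}]'
python3 - <<'E'
from h import *
pose()
t=snap('top','t9')
for n,im in(('scene',snap('scene')),('top',t)):
    X=cloud(im); m=biggest((X[...,0]>.5)&(X[...,0]<.63)&(X[...,1]<-.125)&(X[...,1]>-.18)&(X[...,2]>.09)&(X[...,2]<.15))[0]; print('lever',n,rect(X,m),X[m][:,2].max())
    for a,b,c,d in((.55,.66,-.12,.05),(.44,.545,-.12,.044),(.44,.56,.049,.18)):
        g=(X[...,0]>a)&(X[...,0]<b)&(X[...,1]>c)&(X[...,1]<d)&(X[...,2]>.07)&(X[...,2]<.125); print(rect(X,biggest(g)[0]))
h=cv2.cvtColor(t['pixels'],cv2.COLOR_BGR2HSV); print('carton',rect(X,biggest((h[...,0]>8)&(h[...,0]<25)&(h[...,1]>60)&(X[...,1]>.3)&(X[...,1]<.52)&(X[...,2]>.055))[0]))
cv2.imwrite('pics/t9.png',cv2.resize(t['pixels'][120:310,120:480],None,fx=2.2,fy=2.2,interpolation=cv2.INTER_CUBIC))
E
```

```text
clock: 38.75
position: [0.3515, -0.3628, 0.2705]
ee_rot: [0.002, 0.751, 0.66, -0.001]
contact_force: [0.8, 0.5, -0.7]
width: 0.0
gripper_force: 0.0
pos [ 0.3515 -0.3628  0.2705] x [ 0.128  0.992 -0.003] y [ 0.992 -0.128  0.002] z [ 0.001 -0.003 -1.   ] q [-0.94  0.15  1.58 -0.    1.41 -0.81] 38.75
lever scene (array([ 0.5651, -0.1556]), array([0.023, 0.031]), 58.9, array([0.0951, 0.1284, 0.1354]), 78) 0.13685403480527103
(array([ 0.6071, -0.0338]), array([0.114, 0.055]), 81.6, array([0.0746, 0.0992, 0.1114]), 729)
(array([ 0.4944, -0.0186]), array([0.116, 0.059]), 80.4, array([0.0748, 0.0983, 0.1113]), 643)
(array([0.5114, 0.1206]), array([0.117, 0.059]), 81.6, array([0.0751, 0.0984, 0.1115]), 583)
lever top (array([ 0.5593, -0.1525]), array([0.024, 0.034]), 60.6, array([0.0954, 0.131 , 0.1371]), 89) 0.13978692854592434
(array([ 0.6013, -0.033 ]), array([0.112, 0.057]), 82.9, array([0.0901, 0.1064, 0.1126]), 807)
(array([ 0.4886, -0.0186]), array([0.112, 0.058]), 83.2, array([0.0911, 0.1065, 0.1127]), 831)
(array([0.5046, 0.1177]), array([0.113, 0.058]), 83.5, array([0.0904, 0.1058, 0.1127]), 838)
carton (array([0.4555, 0.4168]), array([0.054, 0.105]), 89.0, array([0.0623, 0.067 , 0.0706]), 694)
```

View pics/t9.png

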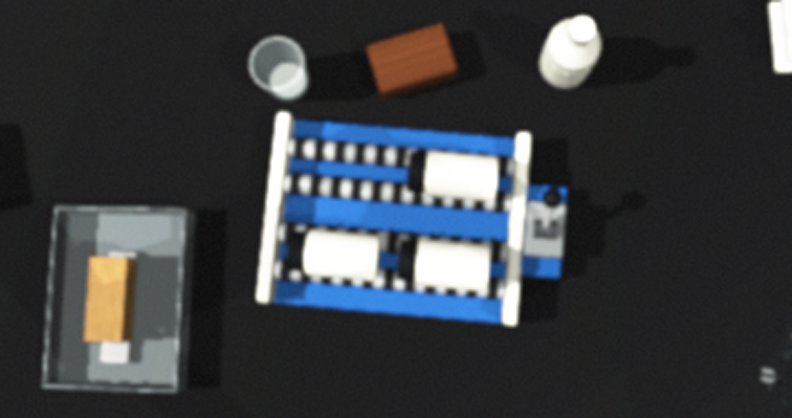

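```bash
python3 - <<'E'
from h import *
from scipy.optimize import least_squares
C=np.array([.5544,.0405]); xd=np.array([.9928,-.12])
P=[]
for n in('top','scene'):
    for k in range(4):
        im=snap(n); X=cloud(im); d=im['pixels'].max(2)<75
        m=(X[...,0]>.52)&(X[...,0]<.62)&(X[...,1]<-.12)&(X[...,1]>-.19)&(X[...,2]>.112)&(X[...,2]<.15)&d; P.append(X[m])
    for r in (.009,.011,.012):
        q=np.vstack(P[-4:]); f=least_squares(lambda c:np.linalg.norm(q-c,axis=1)-r,q.mean(0)-[0,0,.008],loss='soft_l1',f_scale=.002); print(n,len(q),r,f.x.round(4),'mill x',((f.x[:2]-C)@xd).round(4),'ang',np.arctan2((f.x[:2]-C)@xd,f.x[2]-.064).round(3))
# before: triangulate ball from the wrist pictures w1 and w4 is not kept with poses; use picture top0
import cv2
for nm in('top0','t'):
    a=cv2.imread('pics/top0.png') if nm=='top0' else snap('top')['pixels']
    b=(a.max(2)<45).astype(np.uint8)[205:250,358:385]; 
    print(nm); [print(''.join('#' if v else '.' for v in r)) for r in b]
E
```

```text
top 174 0.009 [ 0.5638 -0.1562  0.1296] mill x 0.0329 ang 0.465
top 174 0.011 [ 0.5639 -0.156   0.1268] mill x 0.033 ang 0.483
top 174 0.012 [ 0.5639 -0.1558  0.1255] mill x 0.033 ang 0.492
scene 153 0.009 [ 0.5684 -0.1573  0.1263] mill x 0.0376 ang 0.543
scene 153 0.011 [ 0.566  -0.1558  0.1253] mill x 0.0351 ang 0.52
scene 153 0.012 [ 0.565  -0.155   0.1249] mill x 0.034 ang 0.509
top0
.....................######
.....................######
.....................######
.....................######
.....................######
....................#######
....................#######
....................#######
....................#######
....................#######
....................#######
....................#######
....................#######
....................#######
....................#######
....................#######
....................#######
...................########
...................########
...................########
...................########
...................########
...................########
...................########
...................########
.........
[... 1112 characters left out ...]

...................########
...................########
...................########
...................########
...................########
...................########
...................########
...................########
...................########
...................########
...................########
...................########
..................#########
..................#########
..................#########
..................#########
..................#########
..................#########
..................#########
..................#########
..................#########
####.............##########
############...############
###########################
###########################
```

The ball has moved about 66 mm and leans about 0.5 rad the other way, so the lever is at its stop. Everything is in place and the arm is clear.

```bash
python3 -c "
from rig import manip; print(manip.sign_off())"
```

```text
the job is handed in; nothing more can be done
None
```

The job is handed in, though the sign-off returned no verdict: the spanner and carton are in the tray (the carton flat on top of the spanner, which got knocked to the tray's middle), all three jars lie in their lanes, and the switch lever is against its far stop, measured from the images at about 1.0 rad.

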